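# Balance the centrifuge rotor

### The job

The six-place centrifuge rotor is loaded out of balance: no tube sits opposite its like. Rearrange the tubes (the free wide well of the metal tube block is there to park one on the way) until all six stand fully home in the rotor's buckets and each is straight across the hub from the other of its kind (long opposite long, middle opposite middle, short opposite short). Leave the thin tube in the block.

Things in the scene. Friction and masses are not known exactly. Their poses are not given: they have to be found in the camera images.
- rotor_hub (a point): Hub of the six-place aluminium rotor: point on its vertical axis at the level of the bucket rims (112 mm above the table), z up. Six upright buckets, axes 68 mm from it, at 0, 60, .. 300 degrees from this frame's x axis. Each is 42 mm deep (floor at z = -42 mm), 30 mm bore, mouth flared to 39 mm. A nut (30 mm wide) rises 10 mm above this point. The rotor turns only stiffly (0.2 N m of friction)
- centrifuge: Blue-grey drum centrifuge, 268 mm across, fixed to the table, open on top (opening 210 mm wide, edge 124 mm above the table); the rotor stands on its axis. Origin under the drum's centre, z up, -x towards the small control console. Its domed lid stands open at +x: it rises from a hinge 160 mm from the axis, 128 mm up, to 375 mm up, leaning back by 18 degrees
- tube_long_a: Long capped tube, plain white, 112 mm long: body 28 mm in diameter, tapering over the lowest 10 mm to a 14 mm flat tip; on top a flat ribbed cap 34 mm in diameter, 16 mm tall. From above: the widest plain disc. Origin at the centre of the tip, z up the tube. About 45 g. Starts in a bucket, tip on its floor, top 70 mm above the bucket rim
- tube_mid_a: Middle capped tube, plain white, 97 mm long: body 28 mm in diameter, the same tapered tip, a cap 31 mm in diameter from 74 to 90 mm above the tip and on it a boss 14 mm in diameter, 7 mm tall. From above: a disc with a small raised boss. Origin at the centre of the tip, z up the tube. About 45 g. Starts in a bucket, tip on its floor, top 55 mm above the rim
- tube_short_a: Short capped tube, plain white, 84 mm long: body 28 mm in diameter up to 46 mm above the tip, the same tapered tip, a sloping shoulder to a 20 mm neck at 52 mm and a narrow cap 22 mm in diameter from 62 to 84 mm. From above: a small disc inside the shoulder's ring. Origin at the centre of the tip, z up the tube. About 45 g. Starts in a bucket, top 42 mm above the rim
- tube_long_b: The second long tube, the like of tube_long_a in all respects, in another bucket
- tube_mid_b: The second middle tube, the like of tube_mid_a in all respects, in another bucket
- tube_short_b: The second short tube, the like of tube_short_a in all respects, in another bucket
- tube_block: Bare aluminium tube block, 176 x 62 x 50 mm, fixed to the table. Origin at the centre of its underside, z up, x along its length. Wells in its top, 42 mm deep (floors 8 mm above the origin), on its centre line: a wide one at x = -52 mm (31 mm bore, free), which takes any of the six rotor tubes; narrow ones (19 mm bore) at x = 12 mm (the thin tube stands in it) and x = 56 mm (empty)
- thin_tube: Thin white tube, 17 mm in diameter, 102 mm long with a 19 mm cap, standing in the middle well of the block, its top 60 mm above the block. Not for this rotor: it stays. Origin at its tip, z up
Things that resemble listed ones, but are neither listed nor needed, are in the scene too. Leave any yellow look-alike of the tube_mid_a alone.

How it is judged:
At the end, for the whole second after the job is handed in: All six tubes in rotor buckets: tip within 5 mm of the floor's height and 6 mm of the bucket circle, upright within 0.15 rad, under 20 mm/s; the two of each kind over 128 mm apart (opposite). Thin tube in its well within 8 mm along, 6 mm up, 0.2 rad of upright (z of tube_mid_a in the frame of rotor_hub between -0.047 and -0.037 m and horizontal distance between tube_mid_a and rotor_hub between 0.062 and 0.074 m and angle between each of tube_mid_a, tube_long_a, tube_long_b, tube_short_a, tube_mid_b, tube_short_b's own z axis and vertical below 0.15 rad and linear speed of each of tube_mid_a, tube_long_a, tube_long_b, tube_short_a, tube_mid_b, tube_short_b below 0.02 m/s and z of tube_long_a in the frame of rotor_hub between -0.047 and -0.037 m and horizontal distance between tube_long_a and rotor_hub between 0.062 and 0.074 m and z of tube_long_b in the frame of rotor_hub between -0.047 and -0.037 m and horizontal distance between tube_long_b and rotor_hub between 0.062 and 0.074 m and z of tube_short_a in the frame of rotor_hub between -0.047 and -0.037 m and horizontal distance between tube_short_a and rotor_hub between 0.062 and 0.074 m and z of tube_mid_b in the frame of rotor_hub between -0.047 and -0.037 m and horizontal distance between tube_mid_b and rotor_hub between 0.062 and 0.074 m and z of tube_short_b in the frame of rotor_hub between -0.047 and -0.037 m and horizontal distance between tube_short_b and rotor_hub between 0.062 and 0.074 m and horizontal distance between tube_long_a and tube_long_b above 0.128 m and horizontal distance between tube_mid_a and tube_mid_b above 0.128 m and horizontal distance between tube_short_a and tube_short_b above 0.128 m and x of thin_tube in the frame of tube_block between 0.004 and 0.02 m and z of thin_tube in the frame of tube_block below 0.014 m and angle between thin_tube's own z axis and vertical below 0.2 rad); the robot touches nothing.
It fails at once if the thin tube is lifted out of the block (z of thin_tube in the frame of tube_block above 0.04 m).
It also fails if it takes over 106 s, if anything falls off the work surface, if the arm or the gripper's body presses on something with over 40 N, if the wrist force passes 120 N, or if a joint passes its speed limit or range.

### The arm

A 6-joint arm with a two-finger parallel gripper is mounted at the origin on a cart in front of the work surface, level with it; the furniture and walls round the work are solid. World frame = base frame: x ahead of the robot, y to its left, z up, the work surface at z = 0. Lengths are in m, angles in rad, forces in N, time in s.
With the tool pointing down it reaches from about 0.2 to 0.875 m from the base axis. Payload 3.4 kg.
Tool frame: the origin (TCP) lies at the very end of the fingers, on their centre line; the grasp point (between the pads) lies env.grip_depth behind it (env.grip_depth is the distance from the TCP to the grasp point, in m); y points along the fingers, x is the direction in which the jaws open and shut, and the axes are right-handed (so a half turn about y gives the same grasp; the last joint's range is limited). The gripper opens to 94 mm and grips with 3 to 60 N. Pads are 16 mm wide; open, the fingers measure 119 mm over their backs; the gripper's body (75 mm by 177 mm) begins 78 mm behind the grasp point.
Start: joints at [0.994, 0.276, 1.505, -0, 1.361, -0.121], TCP at [0.253, 0.516, 0.205] pointing down, gripper open.
Joint ranges: [-2.89, 2.89], [-0.75, 2.08], [0.22, 2.7], [-1.18, 4.32], [0.11, 2.71], [-2.7, 2.7]. Speed limits (rad/s): [2.57, 2.57, 3.14, 3.14, 3.14, 3.14].

### API

Orientations are given as a 3x3 rotation matrix whose columns are the frame's x, y, z axes.
In Python, from workcell import env, grab_frame, camera_params, job_done, trace gives the robot as it stands.
- The arm moves only by the tool step_arm, never from a script. Its arguments are lists of equal length, an entry for each row: "xyz": the shift along the tool's x, y, z in cm, a list of three; "angular": the turn, a rotation vector about the tool's x, y, z in degrees, a list of three; "grip": the gripper's target within -1 to 1 (shut at 1, half-way at 0, fully open at -1). In form: {"xyz": [[tx, ty, tz], ...], "angular": [[wx, wy, wz], ...], "grip": [grip, ...]}. A call has 1 to 8 rows; each row shifts and turns the commanded pose from where the row before left it, along the tool's axes as they then stand; what a row does not reach is not made up. A row lasts 1/12 s, in which the tool goes at most 41.7 mm and 7.16 degrees, less where a joint would pass 70% of its speed; a pose out of reach is approached as far as the arm can. A call is refused whole if a number of a shift passes 4.17 or a number of a turn 7.16, either way. A call with a gripper value outside its range is refused whole. The fingers move at their own pace and stop on an object; "squeeze" is the grip in N (left out, the last holds). Time passes only in rows, so rows that do not move let the fingers close. It gives the time, the measured TCP pose, the force and the opening at its end, in the units of the state.
- env.get_obs(): the state, without advancing time (a new reading comes with each control period).
- grab_frame(name): name is "scene" or "top" or "wrist"; returns the picture (384x512x3 uint8, red, green, blue); there is no depth.
- camera_params(name): a dict with "fx", "fy", "cx", "cy" (pixels), "extrinsics" (4x4, takes a point from camera to world coordinates); the wrist camera has in their place "tool_from_camera" (4x4, takes a point from camera to tool coordinates, whose origin is the TCP and whose axes are the tool frame's). Camera axes: x right, y down, z forward; pixel columns grow to the right and rows downward; lengths in m; the calibration is good to about 2 mm. A picture is of the moment at which its call begins: read the wrist's pose just before it. camera_params takes no time and is no camera call.
- job_done(): hands the job in, once; it reports no verdict.
Trained networks look in the newest picture that a camera, given by its name, has taken for a name from the list of things; names that differ only in an ending like _2 or _b are one class to them, and where a whole thing is asked for, a point or a joint stands for the part that bears it (a point fixed in the world has none). Each returns a list of dicts, best first, with "confidence" (0 to 1); they miss things now and then, are a little off and sometimes report something else, mostly with a low value. They report only what shows in the picture. A call takes as long as a camera call. They do not tell look-alikes from the thing itself.
- trace(label, camera): "pixels" (384x512 bool, what is visible of it) and "location" ([column, row] in pixels, amid what is visible of it).
The state is a dict: "clock": time; "qpos": joint angles; "joint_vel": joint speeds; "joint_torque": joint torques, N m; "ee_pos": TCP position; "ee_rot": TCP orientation; "wrist_force": force on the tool from outside, world axes, zero at the start; "wrist_torque": the same for the moment, N m; "width": finger opening in m.
Only numpy, scipy, OpenCV 4.12 (cv2) and the standard library are available. Lean on these libraries where they do the work, as an engineer would, in place of code of your own. Each camera call takes 0.05 s, during which the arm holds its last target.

## Working session

There is one attempt and no reset: what is moved stays moved. The work goes in short steps, Python scripts to look and compute and a tool call to move; the robot and the scene stay as the last step left them, time stands still between calls to the robot, and variables do not carry over. Pictures are saved under pics/ and viewed, and the job is handed in when it is done.

Besides the shell and the picture viewer there is one more tool, called after ">>>" by a JSON object that holds its "op" and its "data". step_arm: Moves the arm, as the interface text tells. Its arguments: {"type":"object","properties":{"xyz":{"type":"array"},"angular":{"type":"array"},"grip":{"type":"array"},"squeeze":{"type":"number"}},"required":["xyz","angular","grip"]}

```bash
ls; mkdir -p pics; python3 - <<'E'
from workcell import env, grab_frame, camera_params
import cv2
print(env.get_obs()); print(env.grip_depth)
for n in ["scene","top","wrist"]:
    im=grab_frame(n); cv2.imwrite(f"pics/{n}0.png",im[:,:,::-1]); p=camera_params(n); print(n,p)
E
```

```text
pics
{'clock': 0.0, 'qpos': array([ 9.93984112e-01,  2.76566971e-01,  1.50607288e+00, -3.07621347e-05,
        1.36065906e+00, -1.20990839e-01]), 'joint_vel': array([ 3.12845612e-04,  1.02759991e-03,  3.72596827e-04,  8.85677702e-04,
       -8.12851031e-06,  1.63757495e-03]), 'joint_torque': array([-1.30949556e-03, -4.04580152e+01, -2.37227869e+01,  6.99054706e-02,
        3.46992456e-02, -1.17956106e-04]), 'ee_pos': array([0.25283397, 0.51583869, 0.20464471]), 'ee_rot': array([[ 4.40193423e-01, -9.05298041e-04, -8.97902517e-01],
       [ 8.97901369e-01, -1.44660188e-03,  4.40194319e-01],
       [-1.69741453e-03, -9.99998544e-01,  1.76083717e-04]]), 'wrist_force': array([ 0.64785592, -0.51246021, -0.98965576]), 'wrist_torque': array([-0.07253779, -0.03808969,  0.00407188]), 'width': 0.09426231172142772}
0.0188
scene {'fx': 367.27837400511015, 'fy': 367.27837400511015, 'cx': 250.4633134641359, 'cy': 195.52441897981487, 'extrinsics': array([[-0.52747372, -0.54929353,  0.64811118,  0.0549178 ],
       [-0.84955461,  0.34582256, -0.39832615,  0.2731926 ],
       [-0.00533349, -0.76071241
[... 229 characters left out ...]
086, -0.97366678,  0.21805802,  0.36791083],
       [-0.99777398, -0.06384291,  0.01926591, -0.1228959 ],
       [-0.00483712, -0.21885401, -0.97574563,  1.41168594],
       [ 0.        ,  0.        ,  0.        ,  1.        ]])}
wrist {'fx': 271.9497830461441, 'fy': 271.9497830461441, 'cx': 255.31502388116598, 'cy': 190.20002325847625, 'tool_from_camera': array([[ 9.99999642e-01, -7.72654207e-04, -3.44898918e-04,
         7.83684397e-04],
       [ 1.18702931e-04, -2.75480005e-01,  9.61306794e-01,
        -1.78806572e-01],
       [-8.37770494e-04, -9.61306491e-01, -2.75479814e-01,
         8.00800776e-02],
       [ 0.00000000e+00,  0.00000000e+00,  0.00000000e+00,
         1.00000000e+00]])}
```

View pics/scene0.png

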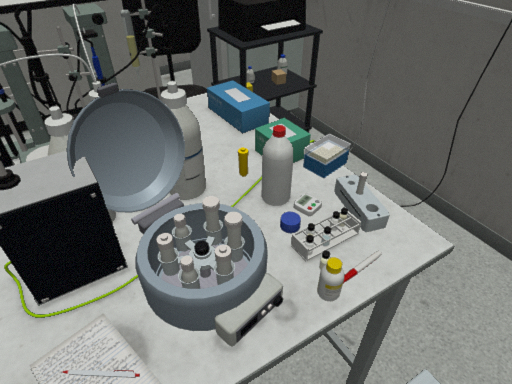

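View pics/top0.png

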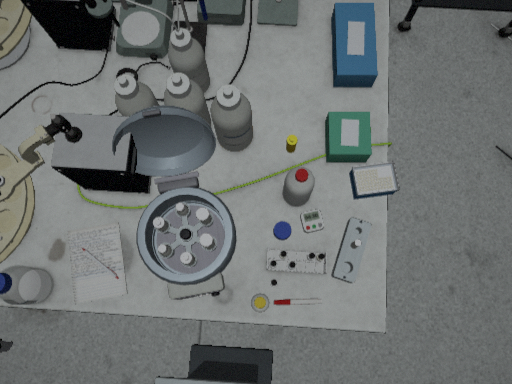

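View pics/wrist0.png

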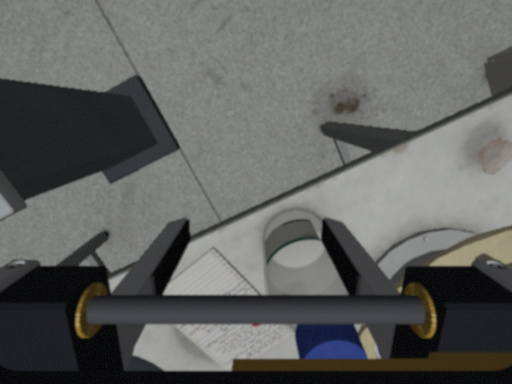

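The centrifuge is near (186,233) in the top view, with six tubes around the hub, and the block is near (350,250). I'll zoom in and run the tracers next.

```bash
cat > h.py <<'E'
import numpy as np, cv2
from workcell import env, grab_frame, camera_params, trace
def camT(n,obs=None):
    p=camera_params(n)
    if n=="wrist":
        o=obs or env.get_obs(); T=np.eye(4); T[:3,:3]=o["ee_rot"]; T[:3,3]=o["ee_pos"]; E=T@p["tool_from_camera"]
    else: E=p["extrinsics"]
    return p,E
def proj(n,P,obs=None):
    p,E=camT(n,obs); P=np.atleast_2d(P); c=(P-E[:3,3])@E[:3,:3]
    return np.c_[p["fx"]*c[:,0]/c[:,2]+p["cx"],p["fy"]*c[:,1]/c[:,2]+p["cy"]]
def ray(n,uv,obs=None):
    p,E=camT(n,obs); d=np.array([(uv[0]-p["cx"])/p["fx"],(uv[1]-p["cy"])/p["fy"],1.]); d=E[:3,:3]@d
    return E[:3,3],d
def atz(n,uv,z,obs=None):
    o,d=ray(n,uv,obs); return o+d*(z-o[2])/d[2]
def tri(obsv):
    A=np.zeros((3,3));b=np.zeros(3)
    for o,d in obsv:
        d=d/np.linalg.norm(d);M=np.eye(3)-np.outer(d,d);A+=M;b+=M@o
    x=np.linalg.solve(A,b)
    r=[np.linalg.norm((np.eye(3)-np.outer(d,d)/(d@d))@(x-o)) for o,d in obsv]
    return x,r
def crop(n,im,x0,y0,x1,y1,s,name):
    cv2.imwrite("pics/"+name,cv2.resize(im[y0:y1,x0:x1,::-1],None,fx=s,fy=s,interpolation=cv2.INTER_CUBIC))
E
python3 - <<'E'
from h import *
t=grab_frame("top"); s=grab_frame("scene")
crop("top",t,126,176,246,296,5,"top1.png"); crop("scene",s,125,185,275,325,5,"scene1.png")
crop("top",t,325,200,385,300,6,"top1b.png")
for l in ["tube_long_a","tube_mid_a","tube_short_a","tube_block","thin_tube","rotor_hub","centrifuge"]:
    for n in ["top","scene"]:
        print(l,n,[(np.round(d["location"],1).tolist(),round(float(d["confidence"]),2),int(d["pixels"].sum())) for d in trace(l,n)])
E
```

```text
tube_long_a top [([205.0, 239.1], 0.61, 147), ([201.9, 215.7], 0.51, 179)]
tube_long_a scene [([214.1, 212.9], 0.87, 525), ([233.9, 227.6], 0.56, 491)]
tube_mid_a top [([288.8, 143.9], 0.74, 135), ([159.7, 226.5], 0.62, 157), ([184.9, 260.2], 0.59, 158)]
tube_mid_a scene [([165.1, 246.3], 0.85, 400), ([243.2, 159.6], 0.59, 256), ([224.3, 261.3], 0.57, 417), ([362.2, 181.8], 0.33, 118)]
tube_short_a top [([166.2, 249.7], 0.64, 138)]
tube_short_a scene [([188.5, 269.6], 0.63, 343), ([179.3, 222.9], 0.59, 277), ([201.0, 257.9], 0.51, 2132)]
tube_block top [([351.8, 250.2], 0.69, 1528)]
tube_block scene [([363.4, 203.6], 0.57, 1684)]
thin_tube top [([356.1, 241.6], 0.47, 68)]
thin_tube scene [([362.6, 183.2], 0.52, 127)]
rotor_hub top [([185.0, 234.2], 0.57, 930)]
rotor_hub scene [([202.4, 260.5], 0.85, 1765), ([166.3, 249.5], 0.17, 415)]
centrifuge top [([176.9, 194.3], 0.97, 12136)]
centrifuge scene [([160.2, 209.7], 0.94, 21592), ([362.4, 183.0], 0.48, 175)]
```

View pics/top1.png

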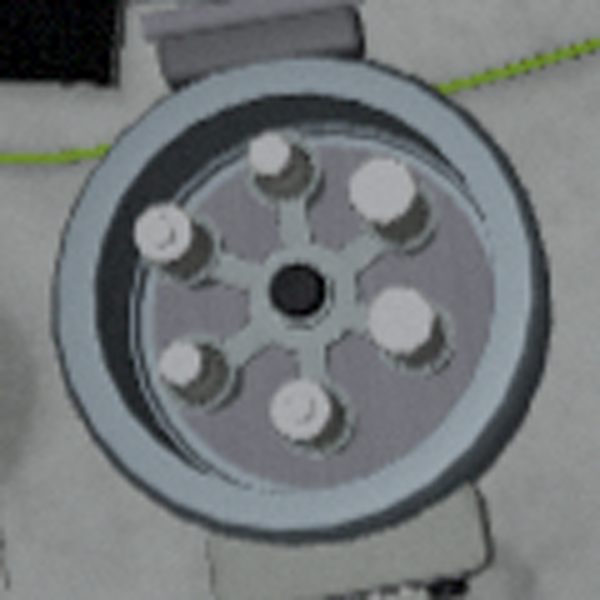

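View pics/scene1.png

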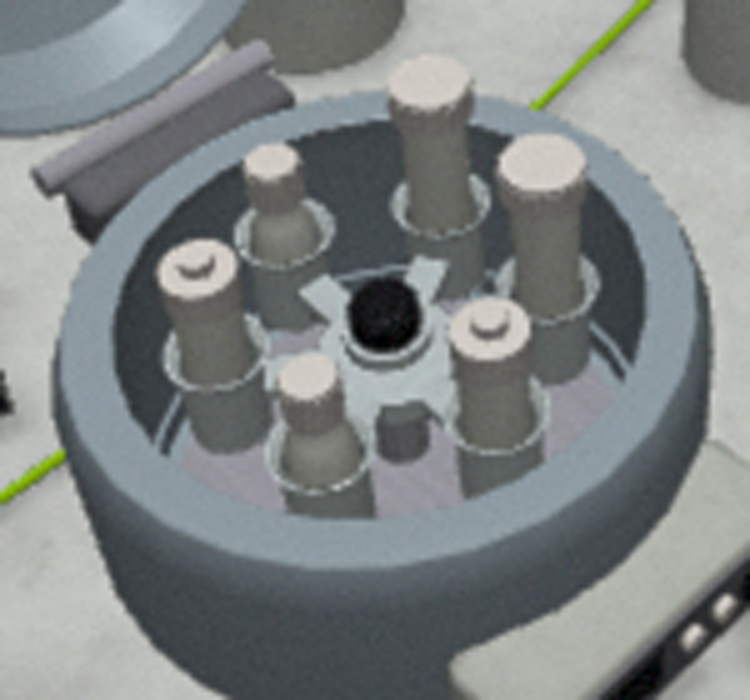

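View pics/top1b.png

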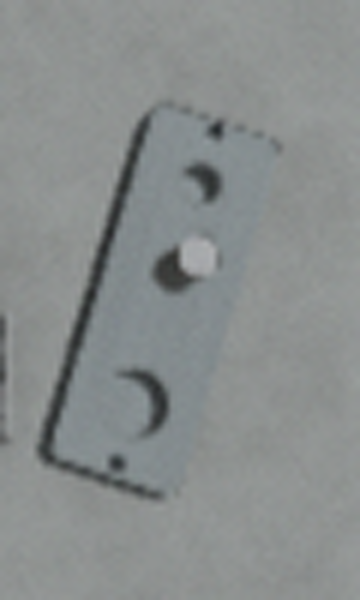

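```bash
cat > m.py <<'E'
from h import *
T={"S0":(270,154),"L1":(382,189),"L2":(401,321),"M3":(303,407),"S4":(181,360),"M5":(163,233)}
S={"S0":(272,163),"L1":(430,82),"L2":(543,160),"M3":(490,320),"S4":(308,378),"M5":(197,262)}
C=[]
for k in T:
    t=np.array(T[k])/5+[126,176]-.4; s=np.array(S[k])/5+[125,185]-.4
    x,r=tri([ray("top",t),ray("scene",s)])
    h={"L":.182,"M":.167,"S":.154}[k[0]]
    xt=atz("top",t,h); xs=atz("scene",s,h)
    print(k,x.round(4),np.round(r,4),"top",xt[:2].round(4),"scene",xs[:2].round(4)); C.append((xt[:2]+xs[:2])/2)
C=np.array(C); 
from scipy.optimize import least_squares
i=np.arange(6)
f=lambda p:(C-np.c_[p[0]+.068*np.cos(p[2]-i*np.pi/3),p[1]+.068*np.sin(p[2]-i*np.pi/3)]).ravel()
q=least_squares(f,[*C.mean(0),0]).x; print("hub",q.round(4),(f(q)*1000).round(1))
for j in i: print(j,(q[0]+.068*np.cos(q[2]-j*np.pi/3)).round(4),(q[1]+.068*np.sin(q[2]-j*np.pi/3)).round(4), np.degrees(q[2]-j*np.pi/3).round(1))
for n,(u,v),h in [("thin top",(197,258),.110),("well12",(201,185),.05),("wellwide",(140,403),.05),("screw1",(217,129),.05),("screw2",(117,462),.05)]:
    t=np.array((u,v))/6+[325,200]-.42; print(n,atz("top",t,h).round(4))
E
python3 m.py
```

```text
S0 [0.5997 0.1124 0.1511] [0.0005 0.0005] top [0.5995 0.1123] scene [0.5964 0.1129]
L1 [0.5797 0.0474 0.1802] [0.0008 0.0008] top [0.5799 0.0478] scene [0.5772 0.0477]
L2 [0.5127 0.0317 0.1822] [0.0002 0.0002] top [0.5129 0.0319] scene [0.5128 0.0315]
M3 [0.4681 0.0805 0.1615] [0. 0.] top [0.4676 0.0796] scene [0.4637 0.0826]
S4 [0.4884 0.147  0.1505] [0.0009 0.0009] top [0.4886 0.147 ] scene [0.4848 0.1471]
M5 [0.5526 0.1617 0.1623] [0.0002 0.0002] top [0.552  0.1608] scene [0.548  0.1626]
hub [0.5319 0.097  0.234 ] [-0.2 -0.2 -0.1  0.2  0.3 -0.1 -0.2 -0.1  1.5  0.7 -1.4 -0.4]
0 0.5981 0.1128 13.4
1 0.5787 0.0476 -46.6
2 0.5125 0.0318 -106.6
3 0.4658 0.0812 -166.6
4 0.4852 0.1464 -226.6
5 0.5514 0.1622 -286.6
thin top [ 0.5407 -0.3644  0.11  ]
well12 [ 0.5831 -0.3766  0.05  ]
wellwide [ 0.4799 -0.3509  0.05  ]
screw1 [ 0.6101 -0.3835  0.05  ]
screw2 [ 0.4523 -0.3411  0.05  ]
```

```bash
cat > p.py <<'E'
import sys
from h import *
np.set_printoptions(suppress=True)
SL={0:(.5981,.1128),1:(.5787,.0476),2:(.5125,.0318),3:(.4658,.0812),4:(.4852,.1464),5:(.5514,.1622),'B':(.480,-.348)}
def plan(*way):
    """way: (x,y,z,yawdeg,nrows)"""
    o=env.get_obs(); R=o["ee_rot"]; P=o["ee_pos"].copy()
    print("at",P.round(4),"yaw",np.degrees(np.arctan2(R[1,0],R[0,0])).round(1),"t",round(o["clock"],2),"F",o["wrist_force"].round(1),"w",round(o["width"],4),"q6",o["qpos"][5].round(2),"tilt",R[2].round(4))
    yaw=np.degrees(np.arctan2(R[1,0],R[0,0]))
    for x,y,z,yw,n in way:
        dy=(yaw-yw)/n; d=(np.array([x,y,z])-P)/n; rows=[]
        for i in range(n):
            a=np.radians(yaw); X=np.array([np.cos(a),np.sin(a),0]); Z=np.cross(X,[0,0,-1.])
            t=[round(float(d@X)*100,2),round(float(-d[2])*100,2),round(float(d@Z)*100,2)]
            rows.append(t); yaw-=dy
        P=np.array([x,y,z])
        print(n,"turn",round(dy,2)); 
        print(rows[0] if abs(dy)<.05 else rows)
        if max(abs(v) for r in rows for v in r)>4.1 or abs(dy)>7.1: print("TOO BIG")
E
python3 - <<'E'
from p import *
print("bottle",atz("top",(302,175),.22).round(3), atz("scene",(279,130),.22).round(3), tri([ray("top",(302,175)),ray("scene",(279,130))]))
print("box",atz("top",(295,260),.05).round(3),atz("top",(260,300),.08).round(3))
plan((.32,.40,.26,63.9,4),(.4658,.0812,.26,13.4,9))
E
```

```text
bottle [ 0.688 -0.2    0.22 ] [ 0.681 -0.194  0.22 ] (array([ 0.68986952, -0.20074382,  0.21358946]), [np.float64(0.00020660347136520948), np.float64(0.00020660347136527006)])
box [ 0.489 -0.204  0.05 ] [ 0.374 -0.114  0.08 ]
at [0.2531 0.5163 0.2055] yaw 63.9 t 0.95 F [ 0.5  0.8 -0.9] w 0.0939 q6 -0.12 tilt [ 0.0001 -1.     -0.    ]
4 turn -0.0
[-1.88, -1.36, -2.78]
9 turn 5.61
[[-2.47, -0.0, -3.01], [-2.16, -0.0, -3.24], [-1.83, -0.0, -3.44], [-1.49, -0.0, -3.6], [-1.13, -0.0, -3.73], [-0.76, -0.0, -3.82], [-0.38, -0.0, -3.88], [-0.0, -0.0, -3.9], [0.38, -0.0, -3.88]]
```

>>> {"op": "step_arm", "data": {"xyz": [[-1.9, -1.4, -2.8], [-1.9, -1.4, -2.8], [-1.9, -1.4, -2.8], [-1.9, -1.4, -2.8], [-2.5, 0, -3.0], [-2.2, 0, -3.2], [-1.8, 0, -3.4], [-1.5, 0, -3.6]], "angular": [[0, 0, 0], [0, 0, 0], [0, 0, 0], [0, 0, 0], [0, 5.6, 0], [0, 5.6, 0], [0, 5.6, 0], [0, 5.6, 0]], "grip": [0, 0, 0, 0, 0, 0, 0, 0], "squeeze": 15}}

```text
clock: 1.62
ee_pos: [0.3845, 0.2556, 0.2618]
ee_rot: [[0.752, 0.001, -0.659], [0.659, 0.0, 0.752], [0.001, -1.0, -0.0]]
wrist_force: [0.1, -0.3, 0.2]
width: 0.0476
```

```bash
python3 -c "
from p import *
plan((.4658,.0812,.26,13.4,6))"
```

```text
at [0.3845 0.2556 0.2618] yaw 41.2 t 1.62 F [ 0.1 -0.3  0.2] w 0.0476 q6 -0.28 tilt [ 0.001  -1.     -0.0002]
6 turn 4.64
[[-0.9, 0.03, -3.08], [-0.64, 0.03, -3.14], [-0.39, 0.03, -3.18], [-0.13, 0.03, -3.2], [0.13, 0.03, -3.2], [0.39, 0.03, -3.18]]
```

>>> {"op": "step_arm", "data": {"xyz": [[-0.9, 0, -3.1], [-0.65, 0, -3.15], [-0.4, 0, -3.2], [-0.1, 0, -3.2], [0.1, 0, -3.2], [0.4, 0, -3.2], [0, 0, 0]], "angular": [[0, 4.6, 0], [0, 4.6, 0], [0, 4.6, 0], [0, 4.6, 0], [0, 4.6, 0], [0, 4.6, 0], [0, 0, 0]], "grip": [0, 0, 0, 0, 0, 0, 0]}}

```text
clock: 2.2
ee_pos: [0.4693, 0.078, 0.2614]
ee_rot: [[0.973, 0.002, -0.233], [0.233, -0.003, 0.973], [0.001, -1.0, -0.004]]
wrist_force: [0.2, -0.1, 0.4]
width: 0.047
```

```bash
python3 -c "
from p import *
plan((.4658,.0812,.133,13.4,6))
o=env.get_obs();im=grab_frame('wrist')
for k,h in [(0,.154),(1,.182),(2,.182),(3,.167),(4,.154),(5,.167)]:
    u=proj('wrist',[[*SL[k],h]],o)[0]; print(k,u.round(1))
    cv2.drawMarker(im,tuple(int(round(v)) for v in u),(255,0,0),cv2.MARKER_CROSS,8,1)
cv2.imwrite('pics/w1.png',im[:,:,::-1])"
```

```text
at [0.4693 0.078  0.2614] yaw 13.5 t 2.2 F [ 0.2 -0.1  0.4] w 0.047 q6 -0.21 tilt [ 0.0011 -1.     -0.0036]
6 turn 0.01
[-0.04, 2.14, 0.07]
0 [377.1 185.2]
1 [349.2 246.3]
2 [284.5 246.3]
3 [252.1 188.5]
4 [285.1 130. ]
5 [355.7 130.8]
```

View pics/w1.png

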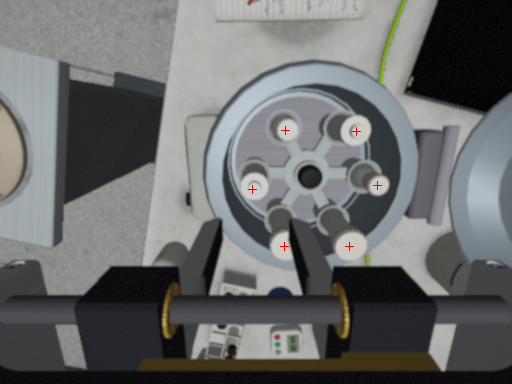

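```bash
python3 -c "
from p import *
im=grab_frame('wrist')
crop('w',im,220,100,400,270,4,'w2.png')
print(proj('wrist',[[0.5319,.097,.122]]))
for l in ['tube_long_a','tube_mid_a','tube_short_a']:
    print(l,[(np.round(d['location'],1).tolist(),round(float(d['confidence']),2),int(d['pixels'].sum())) for d in trace(l,'wrist')])
"
```

```text
[[310.0927209  182.62837756]]
tube_long_a [([277.9, 240.7], 0.67, 895)]
tube_mid_a [([256.5, 185.1], 0.94, 817), ([350.7, 132.7], 0.68, 1051)]
tube_short_a [([285.9, 132.2], 0.8, 564), ([369.3, 180.5], 0.64, 795), ([349.9, 135.3], 0.56, 1109)]
```

View pics/w2.png

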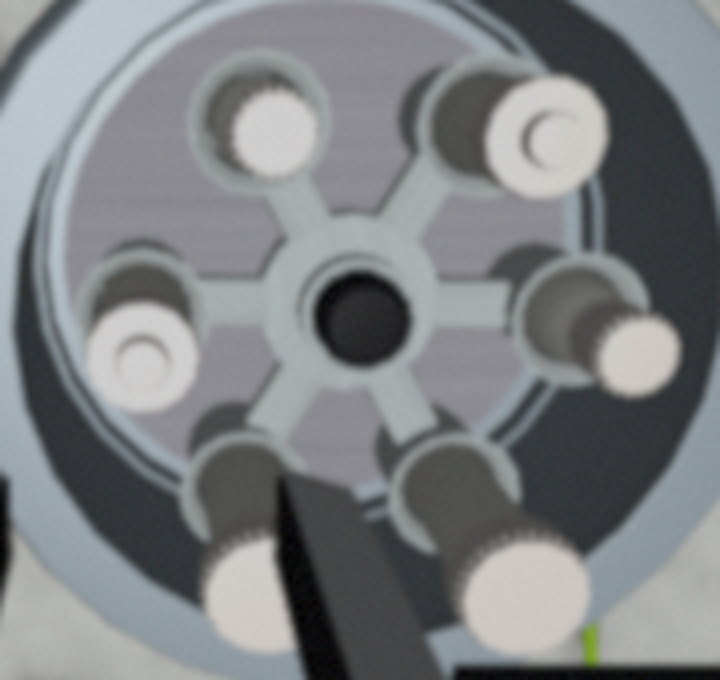

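The wrist view agrees with the map to about 3 mm: the M3 boss is at (255,190), and predictions run about 2.5 px short. I'll shift the map by about 2 mm and descend.

```bash
sed -i 's/^def plan/for k in range(6): SL[k]=(SL[k][0]+.0018,SL[k][1]-.001)\ndef plan/' p.py; python3 -c "
from p import *
print(SL)
plan((*SL[3],.133,13.4,6))"
```

```text
{0: (0.5999, 0.1118), 1: (0.5805, 0.0466), 2: (0.5143, 0.0308), 3: (0.4676, 0.0802), 4: (0.48700000000000004, 0.1454), 5: (0.5532, 0.1612), 'B': (0.48, -0.348)}
at [0.4661 0.0837 0.2615] yaw 14.0 t 2.45 F [-0.7  0.7  0.4] w 0.0472 q6 -0.21 tilt [-0.0001 -1.      0.0007]
6 turn 0.1
[[0.01, 2.14, -0.06], [0.01, 2.14, -0.06], [0.01, 2.14, -0.06], [0.01, 2.14, -0.06], [0.01, 2.14, -0.06], [0.01, 2.14, -0.06]]
```

The arm was still settling between those pictures, so I'll check again now that it is still.

```bash
python3 -c "
from p import *
o=env.get_obs();im=grab_frame('wrist');print(env.get_obs()['ee_pos']-o['ee_pos'])
crop('w',im,220,100,400,270,4,'w3.png')
for k,h in [(0,.154),(1,.182),(2,.182),(3,.167),(4,.154),(5,.167)]:
    print(k,(((proj('wrist',[[*SL[k],h]],o)[0]-[220,100])+.4)*4).round(1))
"
```

```text
[-0.00003494  0.00012795  0.00004342]
0 [637.8 375.4]
1 [525.9 617.8]
2 [269.  615.7]
3 [142.6 385.2]
4 [275.6 154.7]
5 [555.8 161.9]
```

View pics/w3.png

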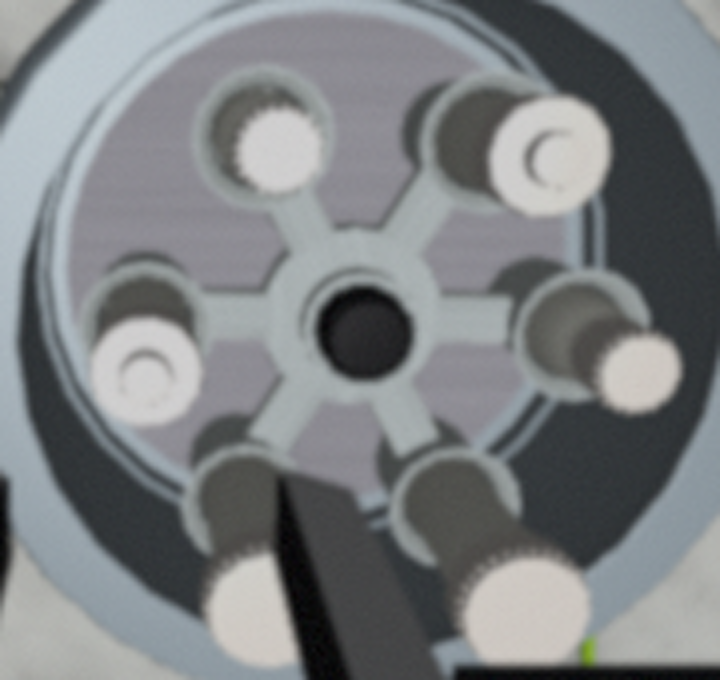

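```bash
sed -i 's/+.0018,SL\[k\]\[1\]-.001/+.002,SL[k][1]+.0003/' p.py; python3 -c "
from p import *
plan((*SL[3],.133,13.4,6))"
```

```text
at [0.4661 0.0838 0.2615] yaw 14.0 t 2.5 F [-0.   0.4  0.1] w 0.047 q6 -0.21 tilt [ 0.     -1.      0.0005]
6 turn 0.1
[[0.02, 2.14, -0.04], [0.02, 2.14, -0.04], [0.02, 2.14, -0.04], [0.02, 2.14, -0.04], [0.02, 2.14, -0.04], [0.02, 2.14, -0.04]]
```

>>> {"op": "step_arm", "data": {"xyz": [[0.1, 2.2, -0.25], [0, 2.2, 0], [0, 2.2, 0], [0, 2.2, 0], [0, 2.1, 0], [0, 1.95, 0], [0, 0, 0], [0, 0, 0]], "angular": [[0, 0, 0], [0, 0, 0], [0, 0, 0], [0, 0, 0], [0, 0, 0], [0, 0, 0], [0, 0, 0], [0, 0, 0]], "grip": [0, 0, 0, 0, 0, 0, 0, 0]}}

```text
clock: 3.17
ee_pos: [0.4674, 0.0815, 0.1326]
ee_rot: [[0.97, -0.002, -0.242], [0.242, 0.0, 0.97], [-0.002, -1.0, 0.001]]
wrist_force: [0.6, 0.1, -0.4]
width: 0.0471
```

>>> {"op": "step_arm", "data": {"xyz": [[0, 0, 0], [0, 0, 0], [0, 0, 0], [0, 0, 0], [0, 0, 0], [0, 0, 0]], "angular": [[0, 0, 0], [0, 0, 0], [0, 0, 0], [0, 0, 0], [0, 0, 0], [0, 0, 0]], "grip": [0.6, 0.6, 0.6, 0.6, 0.6, 0.6], "squeeze": 15}}

```text
clock: 3.67
ee_pos: [0.4692, 0.0806, 0.1342]
ee_rot: [[0.971, 0.003, -0.24], [0.24, 0.0, 0.971], [0.003, -1.0, -0.0]]
wrist_force: [-0.7, -0.1, 6.7]
width: 0.0301
```

>>> {"op": "step_arm", "data": {"xyz": [[0, -0.5, 0], [0, -1.0, 0], [0, -1.5, 0], [0, -2.0, 0], [0, -2.0, 0], [0, -2.0, 0], [0, -2.0, 0], [0, 0, 0]], "angular": [[0, 0, 0], [0, 0, 0], [0, 0, 0], [0, 0, 0], [0, 0, 0], [0, 0, 0], [0, 0, 0], [0, 0, 0]], "grip": [0.6, 0.6, 0.6, 0.6, 0.6, 0.6, 0.6, 0.6]}}

```text
clock: 4.33
ee_pos: [0.4705, 0.0806, 0.2472]
ee_rot: [[0.971, 0.008, -0.24], [0.24, 0.0, 0.971], [0.008, -1.0, -0.002]]
wrist_force: [0.6, -0.6, 0.6]
width: 0.0297
```

```bash
python3 -c "
from p import *
plan((.46,-.13,.245,13.4,6),(*SL['B'],.245,-66.6,12))
t=grab_frame('top');s=grab_frame('scene');w=grab_frame('wrist')
crop('s',s,125,135,325,325,4,'s4.png');cv2.imwrite('pics/w4.png',w[:,:,::-1])"
```

```text
at [0.4705 0.0806 0.2472] yaw 13.9 t 4.33 F [ 0.6 -0.6  0.6] w 0.0297 q6 -0.22 tilt [ 0.0075 -1.     -0.0016]
6 turn 0.08
[[-1.01, 0.04, -3.37], [-1.01, 0.04, -3.37], [-1.0, 0.04, -3.37], [-1.0, 0.04, -3.37], [-0.99, 0.04, -3.37], [-0.99, 0.04, -3.37]]
12 turn 6.67
[[-0.26, -0.0, -1.81], [-0.05, -0.0, -1.82], [0.16, -0.0, -1.82], [0.37, -0.0, -1.79], [0.58, -0.0, -1.73], [0.78, -0.0, -1.65], [0.96, -0.0, -1.55], [1.14, -0.0, -1.43], [1.29, -0.0, -1.29], [1.43, -0.0, -1.13], [1.56, -0.0, -0.95], [1.66, -0.0, -0.77]]
```

View pics/s4.png

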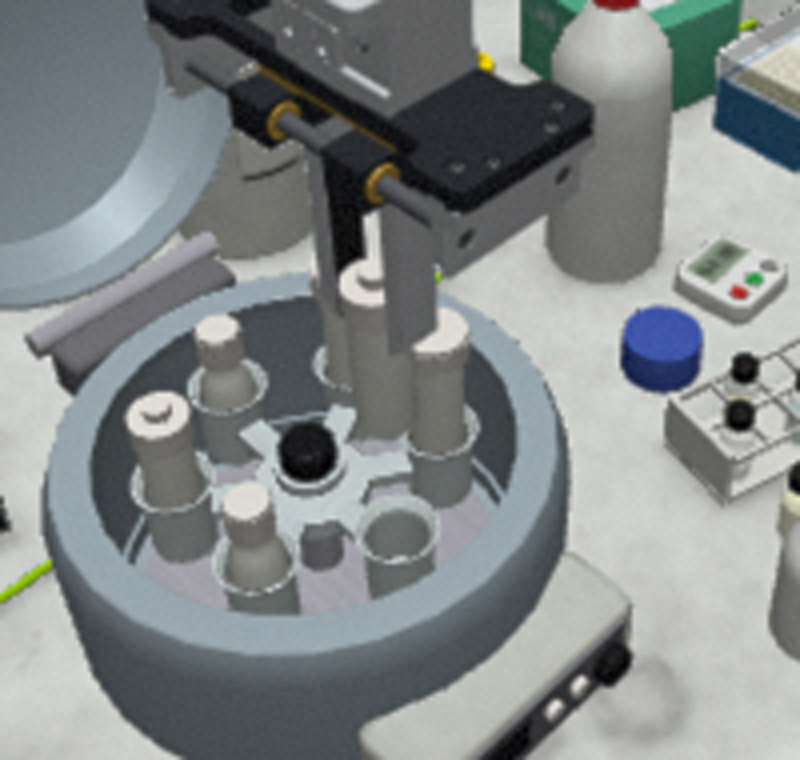

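View pics/w4.png

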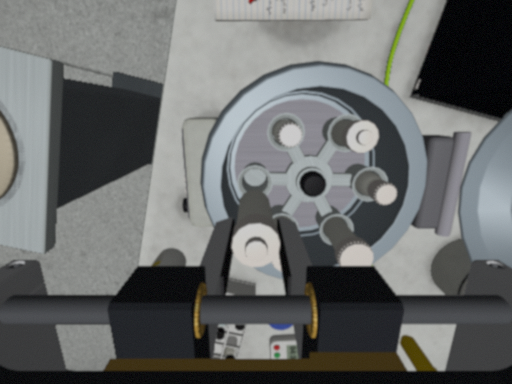

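The tube is held upright (wrist view, boss at (257,245)) and bucket 3 is empty. Next I carry it to the block.

>>> {"op": "step_arm", "data": {"xyz": [[-0.6, 0, -2.0], [-1.0, 0, -3.5], [-1.0, 0, -3.8], [-1.0, 0, -3.8], [-1.0, 0, -3.8], [-1.0, 0, -3.4], [-0.2, 0, -1.8], [0, 0, -1.8]], "angular": [[0, 0, 0], [0, 0, 0], [0, 0, 0], [0, 0, 0], [0, 0, 0], [0, 0, 0], [0, 6.7, 0], [0, 6.7, 0]], "grip": [0.6, 0.6, 0.6, 0.6, 0.6, 0.6, 0.6, 0.6]}}

```text
clock: 5.15
ee_pos: [0.4658, -0.1672, 0.241]
ee_rot: [[1.0, -0.004, -0.001], [0.001, 0.002, 1.0], [-0.004, -1.0, 0.002]]
wrist_force: [-0.2, 0.4, -0.1]
width: 0.0302
```

```bash
python3 -c "
from p import *
plan((*SL['B'],.245,-66.6,10))"
```

```text
at [ 0.4658 -0.1672  0.241 ] yaw 0.0 t 5.15 F [-0.2  0.4 -0.1] w 0.0302 q6 -0.49 tilt [-0.0035 -1.      0.0018]
10 turn 6.66
[[0.14, -0.04, -1.81], [0.35, -0.04, -1.78], [0.55, -0.04, -1.73], [0.75, -0.04, -1.65], [0.94, -0.04, -1.55], [1.11, -0.04, -1.43], [1.27, -0.04, -1.29], [1.41, -0.04, -1.14], [1.53, -0.04, -0.97], [1.64, -0.04, -0.78]]
```

>>> {"op": "step_arm", "data": {"xyz": [[0.1, 0, -1.8], [0.35, 0, -1.8], [0.55, 0, -1.7], [0.75, 0, -1.65], [0.95, 0, -1.55], [1.1, 0, -1.4], [1.3, 0, -1.3], [1.4, 0, -1.1]], "angular": [[0, 6.7, 0], [0, 6.7, 0], [0, 6.7, 0], [0, 6.7, 0], [0, 6.7, 0], [0, 6.7, 0], [0, 6.7, 0], [0, 6.7, 0]], "grip": [0.6, 0.6, 0.6, 0.6, 0.6, 0.6, 0.6, 0.6]}}

```text
clock: 5.82
ee_pos: [0.4787, -0.31, 0.2408]
ee_rot: [[0.595, -0.003, 0.803], [-0.803, 0.003, 0.595], [-0.004, -1.0, -0.001]]
wrist_force: [0.1, -0.0, -0.3]
width: 0.0298
```

>>> {"op": "step_arm", "data": {"xyz": [[1.4, 0, -1.0], [0, 0, 0], [0, 0, 0], [0, 0, 0]], "angular": [[0, 6.7, 0], [0, 0, 0], [0, 0, 0], [0, 0, 0]], "grip": [0.6, 0.6, 0.6, 0.6]}}

```text
clock: 6.15
ee_pos: [0.4794, -0.3257, 0.2417]
ee_rot: [[0.505, -0.002, 0.863], [-0.863, 0.003, 0.505], [-0.003, -1.0, -0.0]]
wrist_force: [0.1, 0.4, -0.5]
width: 0.0301
```

```bash
python3 -c "
from p import *
plan((*SL['B'],.16,-66.6,3))
o=env.get_obs();w=grab_frame('wrist');s=grab_frame('scene');t=grab_frame('top')
crop('s',s,300,120,420,240,5,'s5.png')
crop('t',t,320,190,400,300,5,'t5.png')
for P in ([*SL['B'],.05],[.5415,-.365,.11],[.583,-.377,.05]):
    print(proj('wrist',[P],o).round(0), ((proj('scene',[P])-[300,120])*5).round(0))
cv2.imwrite('pics/w5.png',w[:,:,::-1])"
```

```text
at [ 0.4794 -0.3257  0.2417] yaw -59.7 t 6.15 F [ 0.1  0.4 -0.5] w 0.0301 q6 0.32 tilt [-0.0034 -1.     -0.0004]
3 turn 2.3
[[0.65, 2.72, -0.36], [0.67, 2.72, -0.33], [0.68, 2.72, -0.3]]
[[270. 180.]] [[359. 433.]]
[[313. 155.]] [[318. 266.]]
[[329. 126.]] [[257. 308.]]
```

View pics/s5.png

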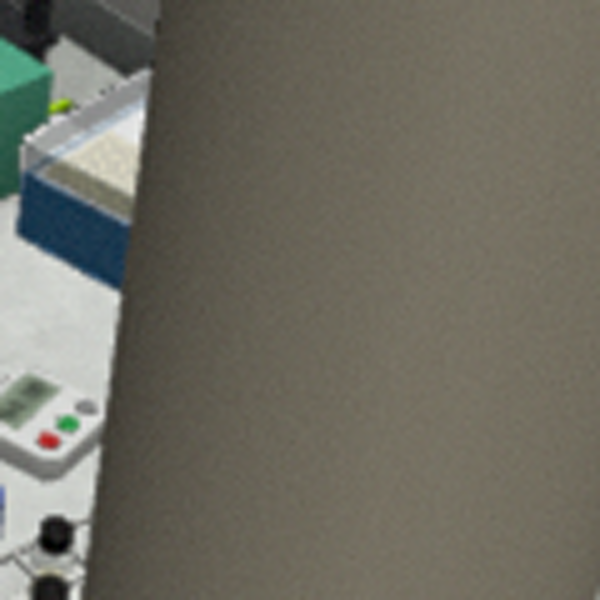

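View pics/w5.png

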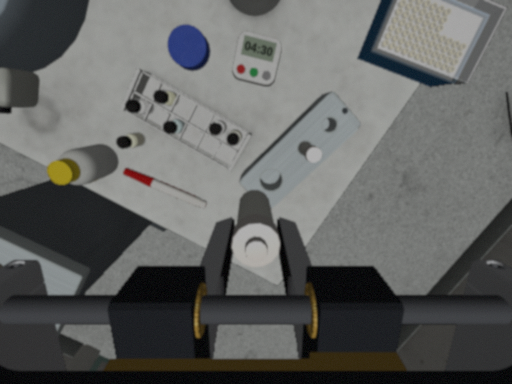

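Well at (271,181) and thin tube at (314,155) match the predictions within 1 px, so I line up and descend.

>>> {"op": "step_arm", "data": {"xyz": [[0.6, 1.5, -0.35], [0.7, 2.5, -0.35], [0.65, 2.5, -0.3], [0, 2.0, 0], [0, 1.0, 0], [0, 0, 0], [0, 0, 0], [0, 0, 0]], "angular": [[0, 2.3, 0], [0, 2.3, 0], [0, 2.3, 0], [0, 0, 0], [0, 0, 0], [0, 0, 0], [0, 0, 0], [0, 0, 0]], "grip": [0.6, 0.6, 0.6, 0.6, 0.6, 0.6, 0.6, 0.6]}}

```text
clock: 6.97
ee_pos: [0.4812, -0.3492, 0.1495]
ee_rot: [[0.396, 0.002, 0.918], [-0.918, -0.002, 0.396], [0.002, -1.0, 0.001]]
wrist_force: [-0.0, 0.6, -0.4]
width: 0.0297
```

```bash
python3 -c "
from p import *
plan((*SL['B'],.08,-66.6,4))
o=env.get_obs();w=grab_frame('wrist')
for P in ([*SL['B'],.05],[.5415,-.365,.11],[.583,-.377,.05]):
    print(proj('wrist',[P],o).round(0))
cv2.imwrite('pics/w6.png',w[:,:,::-1])"
```

```text
at [ 0.4812 -0.3492  0.1495] yaw -66.7 t 6.97 F [-0.   0.6 -0.4] w 0.0297 q6 0.42 tilt [ 0.0024 -1.      0.0013]
4 turn -0.02
[-0.04, 1.74, -0.02]
[[254. 192.]]
[[303. 154.]]
[[322. 111.]]
```

View pics/w6.png

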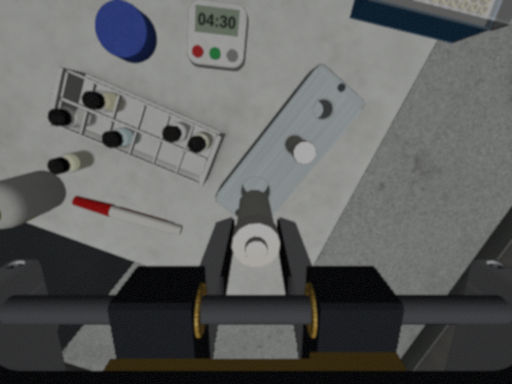

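>>> {"op": "step_arm", "data": {"xyz": [[0, 1.0, 0], [0, 1.0, 0], [0, 1.0, 0], [0, 1.0, 0], [0, 1.0, 0], [0, 1.0, 0], [0, 1.0, 0], [0, 0, 0]], "angular": [[0, 0, 0], [0, 0, 0], [0, 0, 0], [0, 0, 0], [0, 0, 0], [0, 0, 0], [0, 0, 0], [0, 0, 0]], "grip": [0.6, 0.6, 0.6, 0.6, 0.6, 0.6, 0.6, 0.6]}}

```text
clock: 7.68
ee_pos: [0.4798, -0.3489, 0.0755]
ee_rot: [[0.395, -0.002, 0.919], [-0.919, 0.001, 0.395], [-0.001, -1.0, -0.001]]
wrist_force: [1.8, -1.2, -2.0]
width: 0.0301
```

>>> {"op": "step_arm", "data": {"xyz": [[0, 0.3, 0], [0, 0.3, 0], [0, 0, 0], [0, 0, 0]], "angular": [[0, 0, 0], [0, 0, 0], [0, 0, 0], [0, 0, 0]], "grip": [0.6, 0.6, 0.6, 0.6]}}

```text
clock: 8.02
ee_pos: [0.4804, -0.3488, 0.0722]
ee_rot: [[0.395, 0.0, 0.919], [-0.919, -0.0, 0.395], [0.0, -1.0, 0.0]]
wrist_force: [-0.4, 0.1, -0.4]
width: 0.03
```

Now open and retreat.

>>> {"op": "step_arm", "data": {"xyz": [[0, 0, 0], [0, 0, 0], [0, 0, 0], [0, 0, 0], [0, -1.5, 0], [0, -3.0, 0], [0, -4.0, 0], [0, -4.0, 0]], "angular": [[0, 0, 0], [0, 0, 0], [0, 0, 0], [0, 0, 0], [0, 0, 0], [0, 0, 0], [0, 0, 0], [0, 0, 0]], "grip": [0.2, 0.2, 0.2, 0.2, 0.2, 0.2, 0.2, 0.2]}}

```text
clock: 8.68
ee_pos: [0.4796, -0.3481, 0.1974]
ee_rot: [[0.395, -0.002, 0.919], [-0.919, 0.002, 0.395], [-0.003, -1.0, -0.001]]
wrist_force: [0.7, 0.2, -0.2]
width: 0.0377
```

>>> {"op": "step_arm", "data": {"xyz": [[0, -2.0, 0], [0, 0, 0]], "angular": [[0, 0, 0], [0, 0, 0]], "grip": [0.2, 0.2]}}

```text
clock: 8.85
ee_pos: [0.4828, -0.351, 0.223]
ee_rot: [[0.395, 0.008, 0.919], [-0.918, -0.008, 0.395], [0.01, -1.0, 0.005]]
wrist_force: [0.2, -0.4, -0.4]
width: 0.0376
```

```bash
python3 -c "
from p import *
plan((.465,-.05,.235,-66.6,9),(*SL[4],.235,-46.6,6))
o=env.get_obs();w=grab_frame('wrist')
for P in ([*SL['B'],.105],[.5415,-.365,.11],[.583,-.377,.05]):
    print(proj('wrist',[P],o).round(0))
cv2.imwrite('pics/w7.png',w[:,:,::-1])"
```

```text
at [ 0.4828 -0.351   0.223 ] yaw -66.7 t 8.85 F [ 0.2 -0.4 -0.4] w 0.0376 q6 0.42 tilt [ 0.0103 -0.9999  0.0048]
9 turn -0.01
[-3.15, -0.13, 1.14]
6 turn -3.33
[[-2.86, -0.0, 1.64], [-2.76, -0.0, 1.81], [-2.65, -0.0, 1.96], [-2.53, -0.0, 2.11], [-2.41, -0.0, 2.26], [-2.27, -0.0, 2.39]]
[[251. 189.]]
[[288. 145.]]
[[305. 112.]]
```

View pics/w7.png

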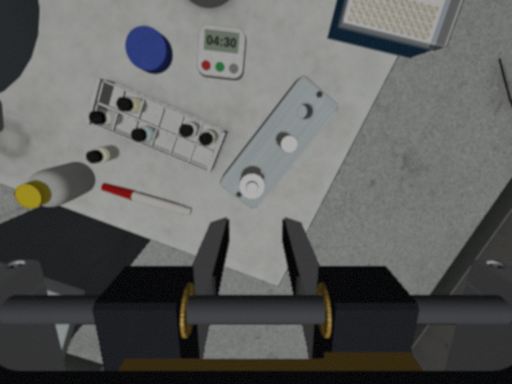

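The mid tube stands parked in the wide well at (251,183), and the thin tube is untouched. I go back for the short tube S4.

>>> {"op": "step_arm", "data": {"xyz": [[-2.0, -0.6, 0.7], [-3.2, -0.6, 1.2], [-3.7, 0, 1.3], [-3.7, 0, 1.3], [-3.7, 0, 1.3], [-3.7, 0, 1.3], [-3.7, 0, 1.3], [-3.7, 0, 1.3]], "angular": [[0, 0, 0], [0, 0, 0], [0, 0, 0], [0, 0, 0], [0, 0, 0], [0, 0, 0], [0, 0, 0], [0, 0, 0]], "grip": [0.2, 0.2, 0.2, 0.2, 0.2, 0.2, 0.2, 0.2]}}

```text
clock: 9.57
ee_pos: [0.4593, -0.0568, 0.2271]
ee_rot: [[0.395, -0.003, 0.919], [-0.919, 0.001, 0.395], [-0.002, -1.0, -0.003]]
wrist_force: [1.3, 0.2, -0.5]
width: 0.0375
```

```bash
python3 -c "
from p import *
plan((*SL[4],.235,-46.6,7))"
```

```text
at [ 0.4593 -0.0568  0.2271] yaw -66.7 t 9.57 F [ 1.3  0.2 -0.5] w 0.0375 q6 0.89 tilt [-0.0025 -1.     -0.0026]
7 turn -2.88
[[-2.51, -0.11, 1.51], [-2.43, -0.11, 1.64], [-2.35, -0.11, 1.76], [-2.26, -0.11, 1.87], [-2.16, -0.11, 1.98], [-2.06, -0.11, 2.09], [-1.95, -0.11, 2.19]]
```

>>> {"op": "step_arm", "data": {"xyz": [[-2.5, 0, 1.5], [-2.4, 0, 1.6], [-2.3, 0, 1.7], [-2.2, 0, 1.8], [-2.1, 0, 1.9], [-2.0, 0, 2.0], [-1.0, 0, 1.5], [0, 0, 0]], "angular": [[0, -2.9, 0], [0, -2.9, 0], [0, -2.9, 0], [0, -2.9, 0], [0, -2.9, 0], [0, -2.9, 0], [0, -2.9, 0], [0, 0, 0]], "grip": [0.2, 0.2, 0.2, 0.2, 0.2, 0.2, 0.2, 0.2]}}

```text
clock: 10.23
ee_pos: [0.4874, 0.1317, 0.2269]
ee_rot: [[0.693, -0.003, 0.721], [-0.721, 0.001, 0.693], [-0.003, -1.0, -0.001]]
wrist_force: [0.1, 0.5, 0.7]
width: 0.0374
```

>>> {"op": "step_arm", "data": {"xyz": [[0, 0, 0], [0, 0, 0]], "angular": [[0, 0, 0], [0, 0, 0]], "grip": [0.2, 0.2]}}

```text
clock: 10.4
ee_pos: [0.4871, 0.128, 0.2277]
ee_rot: [[0.689, -0.003, 0.725], [-0.725, -0.001, 0.689], [-0.001, -1.0, -0.003]]
wrist_force: [-0.1, 0.1, -0.3]
width: 0.0374
```

```bash
python3 -c "
from p import *
plan((*SL[4],.125,-46.6,5))
o=env.get_obs();w=grab_frame('wrist')
for k,h in [(0,.154),(1,.182),(2,.182),(3,.112),(4,.154),(5,.167)]:
    u=proj('wrist',[[*SL[k],h]],o)[0]; print(k,u.round(1))
    cv2.drawMarker(w,tuple(int(round(v)) for v in u),(255,0,0),cv2.MARKER_CROSS,8,1)
cv2.imwrite('pics/w8.png',w[:,:,::-1])"
```

```text
at [0.4871 0.128  0.2277] yaw -46.5 t 10.4 F [-0.1  0.1 -0.3] w 0.0374 q6 0.93 tilt [-0.0011 -1.     -0.0027]
5 turn 0.03
[-0.27, 2.05, 0.26]
0 [353.7 122.9]
1 [397.5 194.6]
2 [351.2 255.6]
3 [272.9 225. ]
4 [241.4 185.8]
5 [279.5 123.4]
```

View pics/w8.png

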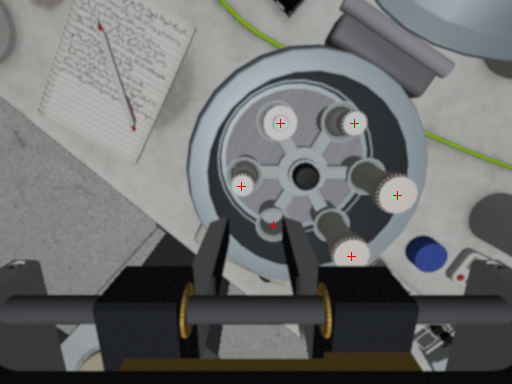

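The map now agrees with the view within 1–2 px on all six places. I line up and descend on S4, at (241,185).

>>> {"op": "step_arm", "data": {"xyz": [[-0.9, 1.5, 0.9], [-0.5, 2.0, 0.4], [0, 2.0, 0], [0, 2.0, 0], [0, 1.5, 0], [0, 1.3, 0], [0, 0, 0], [0, 0, 0]], "angular": [[0, 0, 0], [0, 0, 0], [0, 0, 0], [0, 0, 0], [0, 0, 0], [0, 0, 0], [0, 0, 0], [0, 0, 0]], "grip": [0.2, 0.2, 0.2, 0.2, 0.2, 0.2, 0.2, 0.2]}}

```text
clock: 11.12
ee_pos: [0.4873, 0.1467, 0.1256]
ee_rot: [[0.688, -0.002, 0.726], [-0.726, -0.0, 0.688], [-0.001, -1.0, -0.001]]
wrist_force: [-0.1, 0.9, -0.6]
width: 0.0379
```

>>> {"op": "step_arm", "data": {"xyz": [[0, 0, 0], [0, 0, 0], [0, 0, 0], [0, 0, 0], [0, 0, 0], [0, 0, 0]], "angular": [[0, 0, 0], [0, 0, 0], [0, 0, 0], [0, 0, 0], [0, 0, 0], [0, 0, 0]], "grip": [0.8, 0.8, 0.8, 0.8, 0.8, 0.8]}}

```text
clock: 11.62
ee_pos: [0.4887, 0.1478, 0.1269]
ee_rot: [[0.69, 0.002, 0.724], [-0.724, 0.0, 0.69], [0.002, -1.0, 0.002]]
wrist_force: [0.3, -0.4, 5.1]
width: 0.0211
```

>>> {"op": "step_arm", "data": {"xyz": [[0, -0.5, 0], [0, -1.0, 0], [0, -1.5, 0], [0, -2.0, 0], [0, -2.0, 0], [0, -1.5, 0], [0, 0, 0], [0, 0, 0]], "angular": [[0, 0, 0], [0, 0, 0], [0, 0, 0], [0, 0, 0], [0, 0, 0], [0, 0, 0], [0, 0, 0], [0, 0, 0]], "grip": [0.8, 0.8, 0.8, 0.8, 0.8, 0.8, 0.8, 0.8]}}

```text
clock: 12.28
ee_pos: [0.4879, 0.148, 0.2117]
ee_rot: [[0.689, 0.001, 0.724], [-0.724, 0.001, 0.689], [0.0, -1.0, 0.001]]
wrist_force: [-0.1, -1.1, -0.8]
width: 0.0207
```

```bash
python3 -c "
from p import *
plan((*SL[3],.212,13.4,10))"
```

```text
at [0.4879 0.148  0.2117] yaw -46.4 t 12.28 F [-0.1 -1.1 -0.8] w 0.0207 q6 0.97 tilt [ 0.0005 -1.      0.0013]
10 turn -5.98
[[0.34, -0.0, -0.6], [0.28, -0.0, -0.64], [0.21, -0.0, -0.66], [0.14, -0.0, -0.68], [0.07, -0.0, -0.69], [-0.0, -0.0, -0.69], [-0.08, -0.0, -0.69], [-0.15, -0.0, -0.68], [-0.22, -0.0, -0.66], [-0.28, -0.0, -0.63]]
```

>>> {"op": "step_arm", "data": {"xyz": [[0.35, 0, -0.6], [0.3, 0, -0.65], [0.2, 0, -0.65], [0.15, 0, -0.7], [0.05, 0, -0.7], [0, 0, -0.7], [-0.1, 0, -0.7], [-0.15, 0, -0.7]], "angular": [[0, -6, 0], [0, -6, 0], [0, -6, 0], [0, -6, 0], [0, -6, 0], [0, -6, 0], [0, -6, 0], [0, -6, 0]], "grip": [0.8, 0.8, 0.8, 0.8, 0.8, 0.8, 0.8, 0.8]}}

```text
clock: 12.95
ee_pos: [0.47, 0.0937, 0.2094]
ee_rot: [[0.999, -0.004, -0.033], [0.033, 0.0, 0.999], [-0.004, -1.0, 0.0]]
wrist_force: [-0.3, -0.6, -0.0]
width: 0.0214
```

>>> {"op": "step_arm", "data": {"xyz": [[-0.2, 0, -0.65], [-0.3, 0, -0.65], [0, 0, 0], [0, 0, 0], [0, 0, 0]], "angular": [[0, -6, 0], [0, -6, 0], [0, 0, 0], [0, 0, 0], [0, 0, 0]], "grip": [0.8, 0.8, 0.8, 0.8, 0.8]}}

```text
clock: 13.37
ee_pos: [0.4671, 0.0808, 0.2103]
ee_rot: [[0.973, -0.001, -0.233], [0.233, 0.0, 0.973], [-0.001, -1.0, 0.001]]
wrist_force: [-0.9, -0.5, -0.2]
width: 0.0208
```

```bash
python3 -c "
from p import *
plan((*SL[3],.13,13.4,8))
o=env.get_obs();w=grab_frame('wrist');s=grab_frame('scene')
crop('s',s,125,135,325,325,4,'s9.png')
for k,h in [(0,.154),(1,.182),(2,.182),(3,.112),(4,.112),(5,.167)]:
    u=proj('wrist',[[*SL[k],h]],o)[0]; print(k,u.round(1))
    cv2.drawMarker(w,tuple(int(round(v)) for v in u),(255,0,0),cv2.MARKER_CROSS,8,1)
cv2.imwrite('pics/w9.png',w[:,:,::-1])"
```

```text
at [0.4671 0.0808 0.2103] yaw 13.5 t 13.37 F [-0.9 -0.5 -0.2] w 0.0208 q6 -0.21 tilt [-0.0013 -1.      0.0008]
8 turn 0.01
[0.01, 1.0, 0.01]
0 [404.8 203.9]
1 [372.5 278.2]
2 [294.5 278.2]
3 [255.6 191.1]
4 [289.6 134.5]
5 [382.2 139.8]
```

View pics/w9.png

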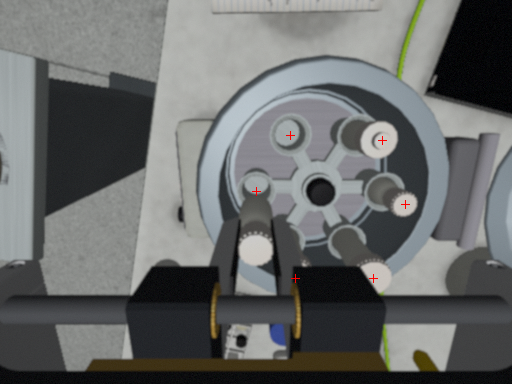

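View pics/s9.png

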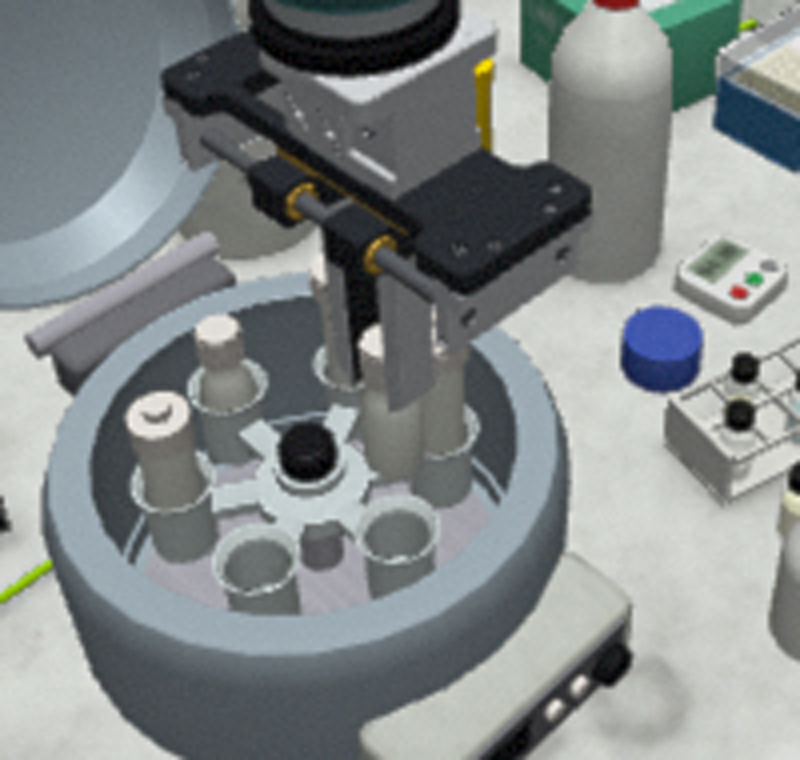

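The short tube hangs over empty bucket 3 (marker at (256,191)), so I lower it in.

>>> {"op": "step_arm", "data": {"xyz": [[0, 1.0, 0], [0, 1.2, 0], [0, 1.2, 0], [0, 1.2, 0], [0, 1.2, 0], [0, 1.2, 0], [0, 1.0, 0], [0, 0, 0]], "angular": [[0, 0, 0], [0, 0, 0], [0, 0, 0], [0, 0, 0], [0, 0, 0], [0, 0, 0], [0, 0, 0], [0, 0, 0]], "grip": [0.8, 0.8, 0.8, 0.8, 0.8, 0.8, 0.8, 0.8]}}

```text
clock: 14.13
ee_pos: [0.4666, 0.0815, 0.1287]
ee_rot: [[0.972, -0.003, -0.234], [0.234, 0.002, 0.972], [-0.002, -1.0, 0.002]]
wrist_force: [1.6, 1.9, -2.1]
width: 0.0211
```

>>> {"op": "step_arm", "data": {"xyz": [[0, 0.3, 0], [0, 0, 0], [0, 0, 0]], "angular": [[0, 0, 0], [0, 0, 0], [0, 0, 0]], "grip": [0.8, 0.8, 0.8]}}

```text
clock: 14.38
ee_pos: [0.4672, 0.0811, 0.1279]
ee_rot: [[0.972, -0.001, -0.235], [0.235, 0.001, 0.972], [-0.0, -1.0, 0.001]]
wrist_force: [-0.1, 2.2, -2.9]
width: 0.021
```

>>> {"op": "step_arm", "data": {"xyz": [[0, 0, 0], [0, 0, 0], [0, 0, 0], [0, 0, 0], [0, -1.5, 0], [0, -3.0, 0], [0, -4.0, 0], [0, -2.0, 0]], "angular": [[0, 0, 0], [0, 0, 0], [0, 0, 0], [0, 0, 0], [0, 0, 0], [0, 0, 0], [0, 0, 0], [0, 0, 0]], "grip": [0.3, 0.3, 0.3, 0.3, 0.3, 0.3, 0.3, 0]}}

```text
clock: 15.05
ee_pos: [0.4691, 0.0803, 0.2369]
ee_rot: [[0.972, 0.005, -0.235], [0.235, -0.0, 0.972], [0.005, -1.0, -0.002]]
wrist_force: [0.9, 0.2, 0.0]
width: 0.0367
```

```bash
python3 -c "
from p import *
plan((*SL[2],.25,73.4,10))"
```

```text
at [0.4691 0.0803 0.2369] yaw 13.6 t 15.05 F [0.9 0.2 0. ] w 0.0367 q6 -0.21 tilt [ 0.0053 -1.     -0.0016]
10 turn -5.98
[[0.33, -0.13, -0.58], [0.27, -0.13, -0.61], [0.2, -0.13, -0.63], [0.13, -0.13, -0.65], [0.07, -0.13, -0.66], [-0.0, -0.13, -0.66], [-0.07, -0.13, -0.66], [-0.14, -0.13, -0.65], [-0.21, -0.13, -0.63], [-0.27, -0.13, -0.6]]
```

>>> {"op": "step_arm", "data": {"xyz": [[0.3, 0, -0.6], [0.25, 0, -0.6], [0.2, 0, -0.65], [0.15, 0, -0.65], [0.05, 0, -0.65], [0, 0, -0.65], [-0.05, 0, -0.65], [-0.15, 0, -0.65]], "angular": [[0, -6, 0], [0, -6, 0], [0, -6, 0], [0, -6, 0], [0, -6, 0], [0, -6, 0], [0, -6, 0], [0, -6, 0]], "grip": [0, 0, 0, 0, 0, 0, 0, 0]}}

```text
clock: 15.72
ee_pos: [0.5037, 0.0413, 0.2331]
ee_rot: [[0.471, 0.0, -0.882], [0.882, -0.0, 0.471], [-0.0, -1.0, -0.0]]
wrist_force: [-0.7, -0.1, 0.4]
width: 0.047
```

>>> {"op": "step_arm", "data": {"xyz": [[-0.2, 0, -0.65], [-0.25, 0, -0.6], [0, 0, 0], [0, 0, 0], [0, 0, 0]], "angular": [[0, -6, 0], [0, -6, 0], [0, 0, 0], [0, 0, 0], [0, 0, 0]], "grip": [0, 0, 0, 0, 0]}}

```text
clock: 16.13
ee_pos: [0.5125, 0.0324, 0.233]
ee_rot: [[0.285, -0.0, -0.959], [0.959, 0.0, 0.285], [0.0, -1.0, 0.0]]
wrist_force: [-0.0, 0.3, 0.4]
width: 0.047
```

```bash
python3 -c "
from p import *
plan((*SL[2],.156,73.4,5))
o=env.get_obs();w=grab_frame('wrist')
for k,h in [(0,.154),(1,.182),(2,.182),(3,.154),(4,.112),(5,.167)]:
    u=proj('wrist',[[*SL[k],h]],o)[0]; print(k,u.round(1))
    cv2.drawMarker(w,tuple(int(round(v)) for v in u),(255,0,0),cv2.MARKER_CROSS,8,1)
cv2.imwrite('pics/w10.png',w[:,:,::-1])"
```

```text
at [0.5125 0.0324 0.233 ] yaw 73.5 t 16.13 F [-0.   0.3  0.4] w 0.047 q6 -1.35 tilt [ 0.0001 -1.      0.0003]
5 turn 0.01
[0.0, 1.54, -0.04]
0 [351.8 251.3]
1 [290.6 265.8]
2 [254.9 207.5]
3 [291.3 138. ]
4 [349.1 134.5]
5 [398.4 202.2]
```

View pics/w10.png

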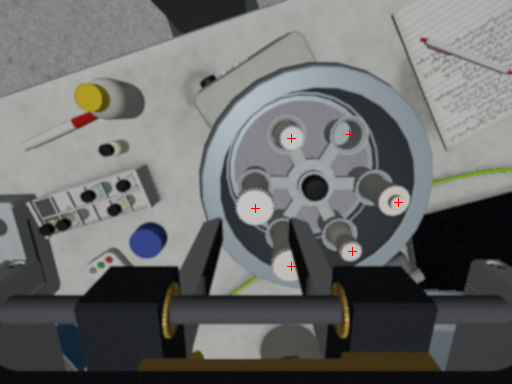

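The short tube sits home in bucket 3 (cap at (291,138), on the predicted spot). I descend on L2, at (255,207).

>>> {"op": "step_arm", "data": {"xyz": [[0, 1.5, -0.2], [0, 1.7, 0], [0, 1.7, 0], [0, 1.7, 0], [0, 1.3, 0], [0, 0, 0], [0, 0, 0]], "angular": [[0, 0, 0], [0, 0, 0], [0, 0, 0], [0, 0, 0], [0, 0, 0], [0, 0, 0], [0, 0, 0]], "grip": [0, 0, 0, 0, 0, 0, 0]}}

```text
clock: 16.77
ee_pos: [0.5142, 0.0321, 0.1537]
ee_rot: [[0.283, -0.001, -0.959], [0.959, 0.0, 0.283], [-0.0, -1.0, 0.001]]
wrist_force: [-0.4, -0.0, -0.4]
width: 0.047
```

>>> {"op": "step_arm", "data": {"xyz": [[0, 0, 0], [0, 0, 0], [0, 0, 0], [0, 0, 0], [0, 0, 0]], "angular": [[0, 0, 0], [0, 0, 0], [0, 0, 0], [0, 0, 0], [0, 0, 0]], "grip": [0.5, 0.5, 0.5, 0.5, 0.5]}}

```text
clock: 17.18
ee_pos: [0.5155, 0.0318, 0.155]
ee_rot: [[0.283, 0.002, -0.959], [0.959, -0.0, 0.283], [0.001, -1.0, -0.002]]
wrist_force: [0.3, 0.1, 4.5]
width: 0.0329
```

>>> {"op": "step_arm", "data": {"xyz": [[0, -0.5, 0], [0, -1.0, 0], [0, -1.5, 0], [0, -2.0, 0], [0, -2.0, 0], [0, -2.5, 0], [0, 0, 0], [0, 0, 0]], "angular": [[0, 0, 0], [0, 0, 0], [0, 0, 0], [0, 0, 0], [0, 0, 0], [0, 0, 0], [0, 0, 0], [0, 0, 0]], "grip": [0.5, 0.5, 0.5, 0.5, 0.5, 0.5, 0.5, 0.5]}}

```text
clock: 17.85
ee_pos: [0.5155, 0.0318, 0.2505]
ee_rot: [[0.283, 0.003, -0.959], [0.959, -0.0, 0.283], [0.001, -1.0, -0.003]]
wrist_force: [0.8, 0.2, -0.4]
width: 0.0328
```

```bash
python3 -c "
from p import *
plan((*SL[4],.251,-46.6+180,10))
w=grab_frame('wrist');s=grab_frame('scene')
crop('s',s,125,135,325,325,4,'s11.png')"
```

```text
at [0.5155 0.0318 0.2505] yaw 73.6 t 17.85 F [ 0.8  0.2 -0.4] w 0.0328 q6 -1.36 tilt [ 0.0008 -1.     -0.0032]
10 turn -5.98
[[1.02, -0.0, 0.6], [1.08, -0.0, 0.49], [1.12, -0.0, 0.37], [1.16, -0.0, 0.25], [1.18, -0.0, 0.13], [1.18, -0.0, 0.01], [1.18, -0.0, -0.12], [1.16, -0.0, -0.24], [1.13, -0.0, -0.36], [1.08, -0.0, -0.47]]
```

View pics/s11.png

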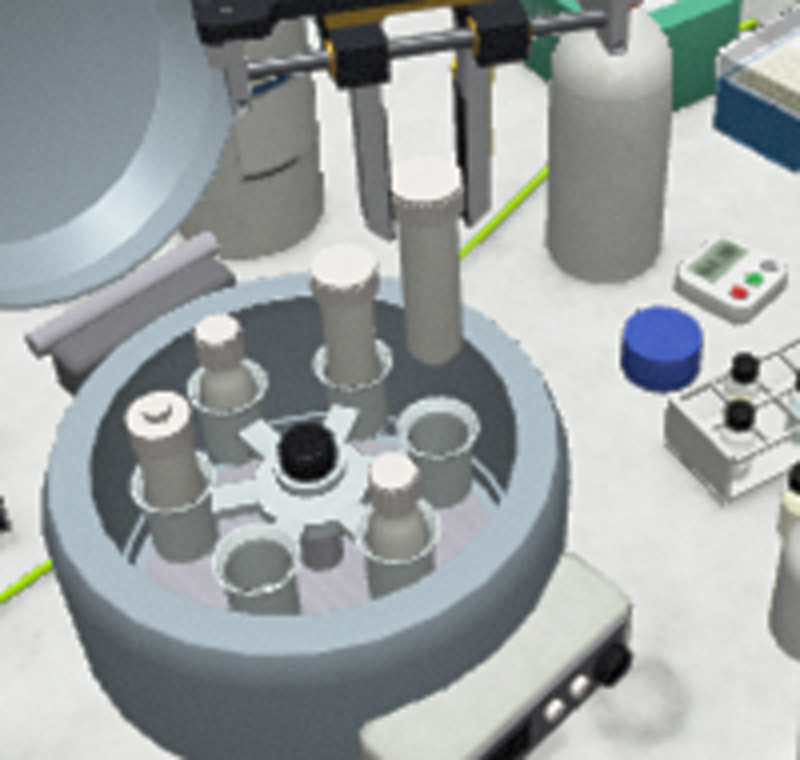

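>>> {"op": "step_arm", "data": {"xyz": [[1.0, 0, 0.6], [1.1, 0, 0.5], [1.1, 0, 0.35], [1.15, 0, 0.25], [1.2, 0, 0.15], [1.2, 0, 0], [1.2, 0, -0.1], [1.15, 0, -0.25]], "angular": [[0, -6, 0], [0, -6, 0], [0, -6, 0], [0, -6, 0], [0, -6, 0], [0, -6, 0], [0, -6, 0], [0, -6, 0]], "grip": [0.5, 0.5, 0.5, 0.5, 0.5, 0.5, 0.5, 0.5]}}

```text
clock: 18.62
ee_pos: [0.4904, 0.1244, 0.2473]
ee_rot: [[-0.528, -0.004, -0.849], [0.849, -0.0, -0.528], [0.002, -1.0, 0.003]]
wrist_force: [-0.3, 0.5, 0.1]
width: 0.0325
```

>>> {"op": "step_arm", "data": {"xyz": [[1.1, 0, -0.35], [1.1, 0, -0.45], [0, 0, 0], [0, 0, 0], [0, 0, 0], [0, 0, 0]], "angular": [[0, -6, 0], [0, -6, 0], [0, 0, 0], [0, 0, 0], [0, 0, 0], [0, 0, 0]], "grip": [0.5, 0.5, 0.5, 0.5, 0.5, 0.5]}}

```text
clock: 19.12
ee_pos: [0.4858, 0.1459, 0.2485]
ee_rot: [[-0.688, -0.001, -0.726], [0.726, -0.0, -0.688], [0.0, -1.0, 0.001]]
wrist_force: [-0.6, 0.3, -1.1]
width: 0.0328
```

```bash
python3 -c "
from p import *
plan((*SL[4],.157,133.4,8))
o=env.get_obs();w=grab_frame('wrist')
for k,h in [(0,.154),(1,.182),(2,.112),(3,.154),(4,.112),(5,.167)]:
    u=proj('wrist',[[*SL[k],h]],o)[0]; print(k,u.round(1))
    cv2.drawMarker(w,tuple(int(round(v)) for v in u),(255,0,0),cv2.MARKER_CROSS,8,1)
cv2.imwrite('pics/w12.png',w[:,:,::-1])"
```

```text
at [0.4858 0.1459 0.2485] yaw 133.5 t 19.12 F [-0.6  0.3 -1.1] w 0.0328 q6 -2.17 tilt [ 0.0002 -1.      0.0009]
8 turn 0.01
[-0.01, 1.14, -0.02]
0 [162.9 243.9]
1 [111.6 201.3]
2 [165.3 132.7]
3 [220.5 135.7]
4 [255.  182.9]
5 [222.9 249.6]
```

View pics/w12.png

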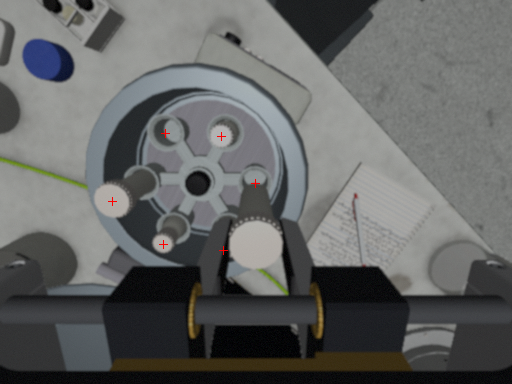

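Aligned over bucket 4 (marker at (255,183)), lowering.

>>> {"op": "step_arm", "data": {"xyz": [[0, 1.2, 0], [0, 1.4, 0], [0, 1.4, 0], [0, 1.4, 0], [0, 1.4, 0], [0, 1.4, 0], [0, 1.1, 0], [0, 0, 0]], "angular": [[0, 0, 0], [0, 0, 0], [0, 0, 0], [0, 0, 0], [0, 0, 0], [0, 0, 0], [0, 0, 0], [0, 0, 0]], "grip": [0.5, 0.5, 0.5, 0.5, 0.5, 0.5, 0.5, 0.5]}}

```text
clock: 19.83
ee_pos: [0.4856, 0.1459, 0.1546]
ee_rot: [[-0.688, -0.001, -0.725], [0.725, -0.0, -0.688], [0.001, -1.0, 0.001]]
wrist_force: [0.2, -0.4, -0.5]
width: 0.0328
```

>>> {"op": "step_arm", "data": {"xyz": [[0, 0.2, 0], [0, 0, 0], [0, 0, 0]], "angular": [[0, 0, 0], [0, 0, 0], [0, 0, 0]], "grip": [0.5, 0.5, 0.5]}}

```text
clock: 20.08
ee_pos: [0.486, 0.1464, 0.1544]
ee_rot: [[-0.689, 0.0, -0.725], [0.725, 0.0, -0.689], [-0.0, -1.0, -0.0]]
wrist_force: [0.2, -0.6, -0.4]
width: 0.033
```

>>> {"op": "step_arm", "data": {"xyz": [[0, 0, 0], [0, 0, 0], [0, 0, 0], [0, 0, 0], [0, -1.5, 0], [0, -3.0, 0], [0, -3.5, 0], [0, -1.5, 0]], "angular": [[0, 0, 0], [0, 0, 0], [0, 0, 0], [0, 0, 0], [0, 0, 0], [0, 0, 0], [0, 0, 0], [0, 0, 0]], "grip": [0, 0, 0, 0, 0, 0, 0, 0]}}

```text
clock: 20.75
ee_pos: [0.4875, 0.1469, 0.253]
ee_rot: [[-0.689, 0.006, -0.724], [0.724, 0.001, -0.69], [-0.003, -1.0, -0.005]]
wrist_force: [0.9, 0.1, 0.1]
width: 0.0466
```

```bash
python3 -c "
from p import *
plan((.46,-.03,.25,73.4,9),(.4804,-.349,.235,73.4,9))"
```

```text
at [0.4875 0.1469 0.253 ] yaw 133.6 t 20.75 F [0.9 0.1 0.1] w 0.0466 q6 -2.18 tilt [-0.0034 -1.     -0.0049]
9 turn 6.69
[[-1.21, 0.03, 1.58], [-1.39, 0.03, 1.42], [-1.54, 0.03, 1.25], [-1.68, 0.03, 1.06], [-1.79, 0.03, 0.86], [-1.88, 0.03, 0.65], [-1.94, 0.03, 0.42], [-1.98, 0.03, 0.19], [-1.99, 0.03, -0.04]]
9 turn -0.0
[-3.33, 0.17, -1.23]
```

>>> {"op": "step_arm", "data": {"xyz": [[-1.2, 0, 1.6], [-1.4, 0, 1.4], [-1.55, 0, 1.25], [-1.7, 0, 1.05], [-1.8, 0, 0.85], [-1.9, 0, 0.65], [-1.95, 0, 0.4], [-2.0, 0, 0.2]], "angular": [[0, 6.7, 0], [0, 6.7, 0], [0, 6.7, 0], [0, 6.7, 0], [0, 6.7, 0], [0, 6.7, 0], [0, 6.7, 0], [0, 6.7, 0]], "grip": [0, 0, 0, 0, 0, 0, 0, 0]}}

```text
clock: 21.42
ee_pos: [0.4615, -0.0121, 0.2491]
ee_rot: [[0.179, 0.0, -0.984], [0.984, 0.0, 0.179], [0.0, -1.0, -0.0]]
wrist_force: [-0.1, -1.2, -0.1]
width: 0.0473
```

>>> {"op": "step_arm", "data": {"xyz": [[-2.0, 0, 0], [-3.3, 0, -1.2], [-3.3, 0, -1.2], [-3.3, 0, -1.2], [-3.3, 0, -1.2], [-3.3, 0, -1.2], [-3.3, 0, -1.2], [-3.3, 0, -1.2]], "angular": [[0, 6.7, 0], [0, 0, 0], [0, 0, 0], [0, 0, 0], [0, 0, 0], [0, 0, 0], [0, 0, 0], [0, 0, 0]], "grip": [0, 0, 0, 0, 0, 0, 0, 0]}}

```text
clock: 22.08
ee_pos: [0.4721, -0.278, 0.249]
ee_rot: [[0.288, 0.0, -0.958], [0.958, 0.0, 0.288], [0.0, -1.0, -0.0]]
wrist_force: [0.3, -0.5, 0.0]
width: 0.0469
```

```bash
python3 -c "
from p import *
plan((.4804,-.349,.235,73.4,3))"
```

```text
at [ 0.4721 -0.278   0.249 ] yaw 73.3 t 22.08 F [ 0.3 -0.5  0. ] w 0.0469 q6 -1.94 tilt [ 0.0002 -1.     -0.0002]
3 turn -0.04
[-2.19, 0.47, -0.95]
```

>>> {"op": "step_arm", "data": {"xyz": [[-3.0, 0.5, -1.3], [-2.0, 0.5, -0.9], [-1.0, 0, -0.4], [0, 0, 0], [0, 0, 0], [0, 0, 0]], "angular": [[0, 0, 0], [0, 0, 0], [0, 0, 0], [0, 0, 0], [0, 0, 0], [0, 0, 0]], "grip": [0, 0, 0, 0, 0, 0]}}

```text
clock: 22.58
ee_pos: [0.48, -0.3398, 0.2394]
ee_rot: [[0.287, 0.0, -0.958], [0.958, 0.001, 0.287], [0.001, -1.0, 0.0]]
wrist_force: [0.2, 0.4, 0.1]
width: 0.0469
```

```bash
python3 -c "
from p import *
plan((.4804,-.349,.072,73.4,10))
o=env.get_obs();w=grab_frame('wrist')
for P in ([*SL['B'],.105],[.5415,-.365,.11],[.583,-.377,.05]):
    u=proj('wrist',[P],o)[0];print(u.round(0))
    cv2.drawMarker(w,tuple(int(round(v)) for v in u),(255,0,0),cv2.MARKER_CROSS,8,1)
cv2.imwrite('pics/w13.png',w[:,:,::-1])"
```

```text
at [ 0.48   -0.3398  0.2394] yaw 73.3 t 22.58 F [0.2 0.4 0.1] w 0.0469 q6 -2.01 tilt [ 0.0009 -1.      0.    ]
10 turn -0.01
[-0.09, 1.67, -0.03]
[248. 184.]
[249. 235.]
[251. 244.]
```

View pics/w13.png

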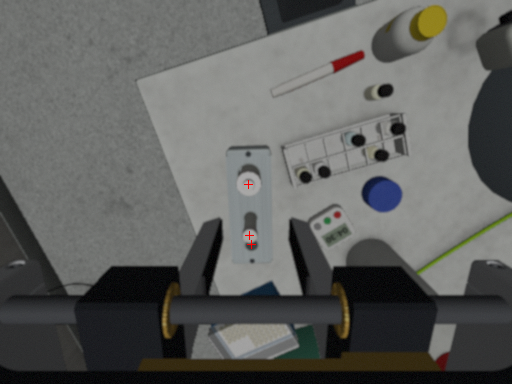

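The parked mid tube is at (248,184), on the marker. I descend onto it.

>>> {"op": "step_arm", "data": {"xyz": [[-0.9, 1.5, -0.3], [0, 3.0, 0], [0, 3.0, 0], [0, 3.0, 0], [0, 2.5, 0], [0, 2.0, 0], [0, 1.7, 0], [0, 0, 0]], "angular": [[0, 0, 0], [0, 0, 0], [0, 0, 0], [0, 0, 0], [0, 0, 0], [0, 0, 0], [0, 0, 0], [0, 0, 0]], "grip": [0, 0, 0, 0, 0, 0, 0, 0]}}

```text
clock: 23.3
ee_pos: [0.4785, -0.3474, 0.0691]
ee_rot: [[0.286, -0.005, -0.958], [0.958, 0.005, 0.286], [0.003, -1.0, 0.006]]
wrist_force: [-0.7, -0.2, -0.1]
width: 0.0472
```

>>> {"op": "step_arm", "data": {"xyz": [[0, 0, 0], [0, 0, 0], [0, 0, 0], [0, 0, 0], [0, 0, 0], [0, 0, 0]], "angular": [[0, 0, 0], [0, 0, 0], [0, 0, 0], [0, 0, 0], [0, 0, 0], [0, 0, 0]], "grip": [0.6, 0.6, 0.6, 0.6, 0.6, 0.6]}}

```text
clock: 23.8
ee_pos: [0.4813, -0.3513, 0.0736]
ee_rot: [[0.288, 0.003, -0.958], [0.958, -0.002, 0.288], [-0.001, -1.0, -0.003]]
wrist_force: [0.3, 0.2, 6.6]
width: 0.0296
```

>>> {"op": "step_arm", "data": {"xyz": [[0, -0.5, 0], [0, -1.5, 0], [0, -2.5, 0], [0, -3.5, 0], [0, -3.5, 0], [0, -3.0, 0], [0, -2.5, 0], [0, -1.0, 0]], "angular": [[0, 0, 0], [0, 0, 0], [0, 0, 0], [0, 0, 0], [0, 0, 0], [0, 0, 0], [0, 0, 0], [0, 0, 0]], "grip": [0.6, 0.6, 0.6, 0.6, 0.6, 0.6, 0.6, 0.6]}}

```text
clock: 24.47
ee_pos: [0.4814, -0.352, 0.2563]
ee_rot: [[0.288, 0.005, -0.958], [0.958, -0.005, 0.288], [-0.003, -1.0, -0.006]]
wrist_force: [0.0, -0.1, 0.1]
width: 0.0299
```

```bash
python3 -c "
from p import *
plan((.46,-.03,.25,73.4,9),(*SL[2],.25,73.4,4))
w=grab_frame('wrist');cv2.imwrite('pics/w14.png',w[:,:,::-1])"
```

```text
at [ 0.4814 -0.352   0.2563] yaw 73.3 t 24.47 F [ 0.  -0.1  0.1] w 0.0299 q6 -2.03 tilt [-0.0032 -1.     -0.006 ]
9 turn -0.01
[3.36, 0.07, 1.26]
4 turn -0.0
[1.88, -0.0, -0.86]
```

View pics/w14.png

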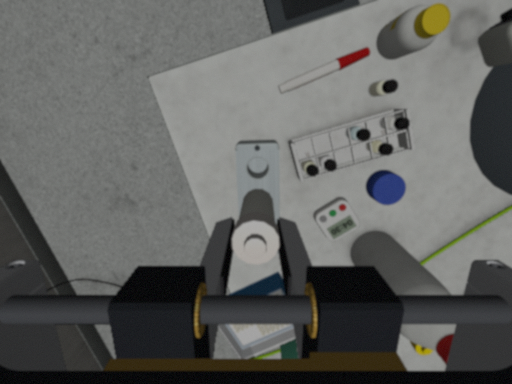

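>>> {"op": "step_arm", "data": {"xyz": [[2.5, 0, 0.5], [3.7, 0, 0.8], [4.0, 0, 0.8], [4.0, 0, 0.8], [4.0, 0, 0.8], [4.0, 0, 0.8], [4.0, 0, 0.8], [4.0, 0, 0.8]], "angular": [[0, 0, 0], [0, 0, 0], [0, 0, 0], [0, 0, 0], [0, 0, 0], [0, 0, 0], [0, 0, 0], [0, 0, 0]], "grip": [0.6, 0.6, 0.6, 0.6, 0.6, 0.6, 0.6, 0.6]}}

```text
clock: 25.18
ee_pos: [0.5074, -0.042, 0.25]
ee_rot: [[0.288, -0.003, -0.958], [0.958, 0.001, 0.288], [-0.0, -1.0, 0.003]]
wrist_force: [0.4, -0.6, -0.8]
width: 0.0297
```

>>> {"op": "step_arm", "data": {"xyz": [[3.0, 0, 0.7], [2.0, 0, 0.5], [1.0, 0, 0.3], [0, 0, 0], [0, 0, 0], [0, 0, 0], [0, 0, 0]], "angular": [[0, 0, 0], [0, 0, 0], [0, 0, 0], [0, 0, 0], [0, 0, 0], [0, 0, 0], [0, 0, 0]], "grip": [0.6, 0.6, 0.6, 0.6, 0.6, 0.6, 0.6]}}

```text
clock: 25.77
ee_pos: [0.5116, 0.0163, 0.2516]
ee_rot: [[0.289, -0.001, -0.957], [0.957, -0.001, 0.289], [-0.001, -1.0, 0.0]]
wrist_force: [1.1, 0.1, 0.0]
width: 0.0301
```

```bash
python3 -c "
from p import *
plan((*SL[2],.2,73.4,3))
o=env.get_obs();w=grab_frame('wrist')
for k,h in [(0,.154),(1,.182),(2,.112),(3,.154),(4,.182),(5,.167)]:
    u=proj('wrist',[[*SL[k],h]],o)[0]; print(k,u.round(1))
    cv2.drawMarker(w,tuple(int(round(v)) for v in u),(255,0,0),cv2.MARKER_CROSS,8,1)
cv2.imwrite('pics/w15.png',w[:,:,::-1])"
```

```text
at [0.5116 0.0163 0.2516] yaw 73.2 t 25.77 F [1.1 0.1 0. ] w 0.0301 q6 -1.38 tilt [-0.0007 -1.      0.0004]
3 turn -0.07
[[0.53, 1.72, 0.06], [0.53, 1.72, 0.06], [0.53, 1.72, 0.06]]
0 [361.  239.7]
1 [304.2 252.4]
2 [268.2 179.8]
3 [304.6 132.3]
4 [385.9 134.1]
5 [405.4 192.2]
```

View pics/w15.png

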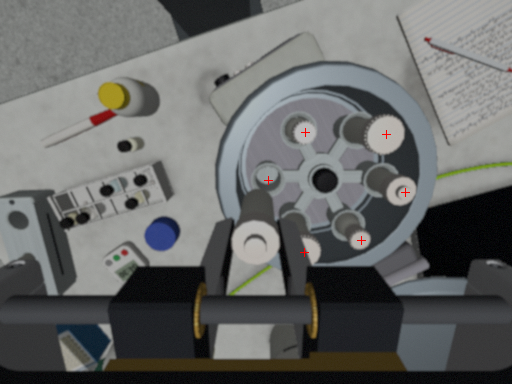

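>>> {"op": "step_arm", "data": {"xyz": [[0.8, 0, 0.1], [0.8, 1.0, 0.05], [0, 2.0, 0], [0, 2.2, 0], [0, 0, 0], [0, 0, 0], [0, 0, 0]], "angular": [[0, 0, 0], [0, 0, 0], [0, 0, 0], [0, 0, 0], [0, 0, 0], [0, 0, 0], [0, 0, 0]], "grip": [0.6, 0.6, 0.6, 0.6, 0.6, 0.6, 0.6]}}

```text
clock: 26.4
ee_pos: [0.5154, 0.0338, 0.2005]
ee_rot: [[0.288, 0.001, -0.958], [0.958, 0.0, 0.288], [0.0, -1.0, -0.001]]
wrist_force: [0.4, -0.0, -0.5]
width: 0.0296
```

```bash
python3 -c "
from p import *
plan((*SL[2],.1365,73.4,7))"
```

```text
at [0.5154 0.0338 0.2005] yaw 73.3 t 26.4 F [ 0.4 -0.  -0.5] w 0.0296 q6 -1.35 tilt [ 0.0004 -1.     -0.0008]
7 turn -0.02
[-0.03, 0.91, 0.01]
```

>>> {"op": "step_arm", "data": {"xyz": [[-0.2, 0.8, 0.05], [0, 1.0, 0], [0, 1.0, 0], [0, 1.0, 0], [0, 1.0, 0], [0, 1.0, 0], [0, 0.5, 0], [0, 0, 0]], "angular": [[0, 0, 0], [0, 0, 0], [0, 0, 0], [0, 0, 0], [0, 0, 0], [0, 0, 0], [0, 0, 0], [0, 0, 0]], "grip": [0.6, 0.6, 0.6, 0.6, 0.6, 0.6, 0.6, 0.6]}}

```text
clock: 27.07
ee_pos: [0.5135, 0.0316, 0.1358]
ee_rot: [[0.288, -0.001, -0.958], [0.958, -0.0, 0.288], [-0.0, -1.0, 0.001]]
wrist_force: [-0.7, -1.7, -1.3]
width: 0.0298
```

>>> {"op": "step_arm", "data": {"xyz": [[0, 0.1, 0], [0, 0, 0], [0, 0, 0]], "angular": [[0, 0, 0], [0, 0, 0], [0, 0, 0]], "grip": [0.6, 0.6, 0.6]}}

```text
clock: 27.32
ee_pos: [0.5135, 0.0316, 0.1358]
ee_rot: [[0.288, -0.001, -0.958], [0.958, -0.0, 0.288], [-0.0, -1.0, 0.0]]
wrist_force: [0.0, -2.0, -1.4]
width: 0.0298
```

Home height reached. I open slowly and retreat.

>>> {"op": "step_arm", "data": {"xyz": [[0, 0, 0], [0, 0, 0], [0, 0, 0], [0, 0, 0], [0, -1.5, 0], [0, -3.0, 0], [0, -4.0, 0], [0, -3.0, 0]], "angular": [[0, 0, 0], [0, 0, 0], [0, 0, 0], [0, 0, 0], [0, 0, 0], [0, 0, 0], [0, 0, 0], [0, 0, 0]], "grip": [0.1, 0.1, 0.1, 0.1, 0.1, 0.1, 0.1, 0.1]}}

```text
clock: 27.98
ee_pos: [0.514, 0.032, 0.2534]
ee_rot: [[0.288, 0.002, -0.958], [0.958, 0.0, 0.288], [0.001, -1.0, -0.001]]
wrist_force: [1.2, 0.1, -0.3]
width: 0.0422
```

>>> {"op": "step_arm", "data": {"xyz": [[-3, 0, -1], [-4, 0, -1], [-4, 0, -1], [-4, 0, -1], [-3, 0, -1], [-1, 0, 0], [0, 0, 0], [0, 0, 0]], "angular": [[0, 0, 0], [0, 0, 0], [0, 0, 0], [0, 0, 0], [0, 0, 0], [0, 0, 0], [0, 0, 0], [0, 0, 0]], "grip": [0.1, 0.1, 0.1, 0.1, 0.1, 0.1, 0.1, 0.1]}}

```text
clock: 28.65
ee_pos: [0.5067, -0.1639, 0.2508]
ee_rot: [[0.289, -0.0, -0.957], [0.957, 0.002, 0.289], [0.002, -1.0, 0.001]]
wrist_force: [-0.9, 0.6, 0.1]
width: 0.0425
```

```bash
python3 - <<'E'
from p import *
plan()
t=grab_frame("top"); s=grab_frame("scene"); w=grab_frame('wrist')
H=[.154,.182,.167,.154,.182,.167]
print(((proj('top',[[*SL[k],H[k]] for k in range(6)])-[126,176]+.4)*5).round(0).tolist())
print(((proj('scene',[[*SL[k],H[k]] for k in range(6)])-[125,185]+.4)*5).round(0).tolist())
crop("top",t,126,176,246,296,5,"t16.png"); crop("scene",s,125,185,275,325,5,"s16.png")
cv2.imwrite('pics/w16.png',w[:,:,::-1])
E
```

```text
at [ 0.5067 -0.1639  0.2508] yaw 73.2 t 28.65 F [-0.9  0.6  0.1] w 0.0425 q6 -1.72 tilt [ 0.0017 -1.      0.0007]
[[269.0, 153.0], [382.0, 187.0], [404.0, 322.0], [303.0, 409.0], [170.0, 357.0], [160.0, 230.0]]
[[268.0, 158.0], [426.0, 77.0], [541.0, 186.0], [489.0, 335.0], [297.0, 322.0], [192.0, 253.0]]
```

View pics/t16.png

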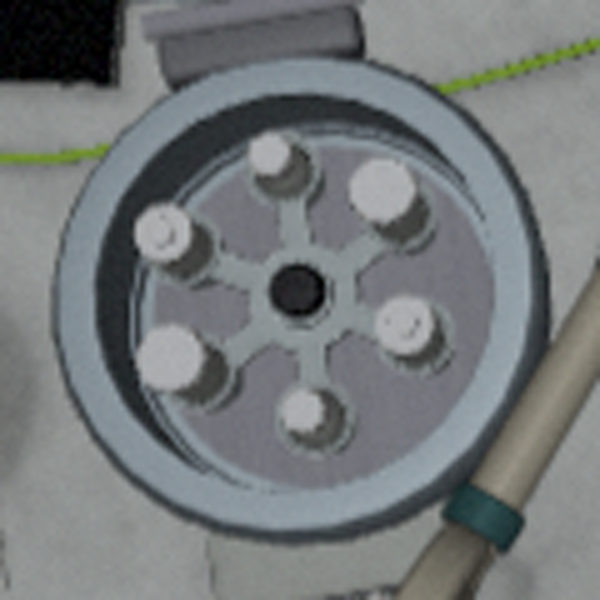

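View pics/s16.png

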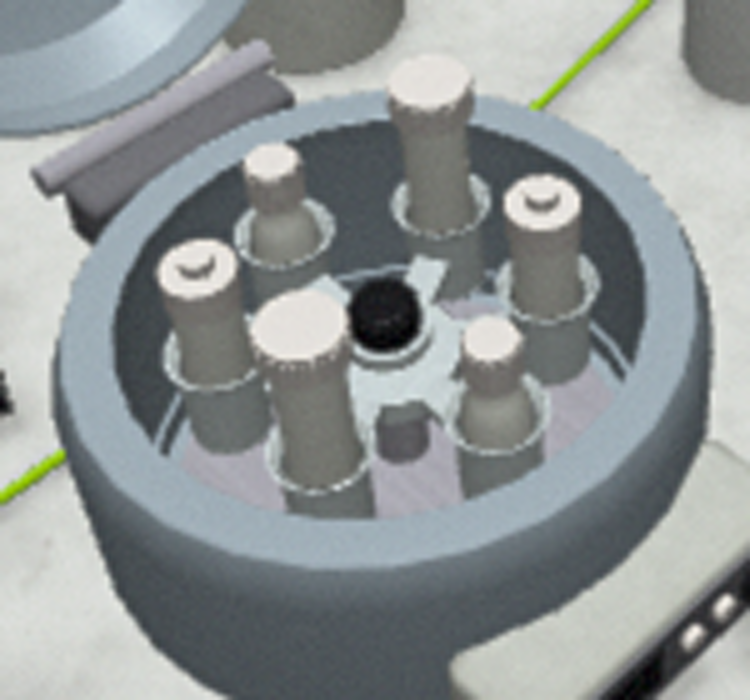

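View pics/w16.png

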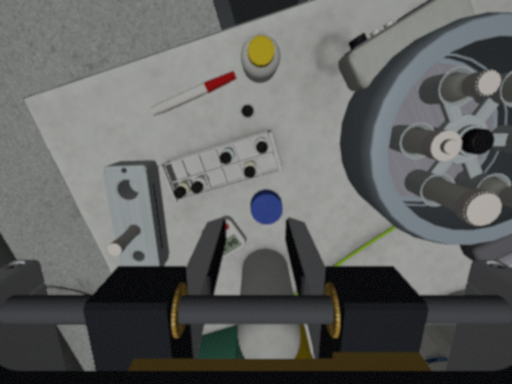

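All six tubes match their predicted cap positions in both views, with the same small offset as the tubes I didn't move. Likes are opposite, the thin tube stands in its well, and the gripper is clear.

```bash
python3 -c "
from workcell import job_done; print(job_done())"
```

```text
the job is handed in; nothing more can be done
None
```

The rotor is balanced and the job is handed in at about 29 s on the clock. It gave no verdict, so what follows rests on my own checks.

**What I did:** I numbered the six buckets 0 to 5 clockwise as seen from above. I made four moves:
1. The middle tube from bucket 3 went to the block's wide well.
2. The short tube went from bucket 4 to bucket 3.
3. The long tube went from bucket 2 to bucket 4.
4. The parked middle tube went to bucket 2.

The order round the hub is now short, long, middle, short, long, middle, so each tube faces its like.

**Last checks:**
- **Cap positions:** In the final top and scene views, all six caps lie within about 2 px of where fully seated tubes should appear. The moved tubes show the same small offset as the ones I left alone.
- **Seating height:** Each tube was released with the tool within about 1 mm of the height that puts the tip on the floor.
- **Thin tube and block:** The thin tube still stands in its well and the wide well is empty again.
- **Forces:** The wrist force stayed under about 7 N in every reading. The gripper was empty and clear of everything when I handed in.

**Disagreements:**
- My first wrist-camera check of the rotor was about 3 mm off because the arm was still settling. I measured again once it was still and corrected the map.
- The scene and top cameras differ by 2–4 mm, so the heights measured from them came out up to about 5.5 mm below the given ones.

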